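# Pack two sample bottles in the transport case and shut it

### The job

Take the two square, red-capped sample bottles off the green sloping rest and lay them flat on the floor of the open transport case, in the free space beside the blue cold brick, setting them down rather than dropping them. Then shut the lid fully. The brick stays in the case, and the yellow jar, the clear dish and the marker pen that stand between case and rest stay where they are.

Things in the scene. Friction and masses are not known exactly. Their poses are not given: they have to be found in the camera images.
- case: white open transport case, fixed; outside 136 (x) x 205 (y) x 52 mm high, walls and floor 5 mm, so inside 126 x 195 x 47 mm deep. Origin at the centre of its underside, on the bench, z up; lid hinged along its +x rim. The bottles fit side by side, each along x, between the brick and the +y wall. Case and rest may swap sides of the bench
- lid (a joint): angle of the blue lid, rad: 0 shut on the rim, 1.57 upright, 2.1 fully open, leaning back. Starts at 1.65 to 2.0. Stiff hinge: it stays where left, does not fall shut; about 2 N at the free edge moves it. Lid 136 mm from hinge to free edge, 205 mm wide, 8 mm thick; a grey tab 60 mm wide sticks out 11 mm at the middle of the free edge
- lid_hinge (a point): middle of the lid's hinge axis, on the +x rim of the case, 52.5 mm above the bench, at the level of the closed lid's underside; the axis runs along the case's y
- lid_edge (a point): middle of the lid's free edge, half-way through its thickness; moves with the lid
- brick_center (a point): centre of the blue cold brick, 116 mm (x) x 40 mm (y) x 30 mm (z), 0.15 kg, loose on the case floor near the case's -y wall, its long side along the case's x
- rest: green sloping bottle rest, fixed; origin at the centre of its underside, z up. A 130 x 180 mm board that rises at 0.56 rad (32 degrees) from -x (the side facing the robot) to +x, its top surface 60 mm above the bench over the origin; a lip 12 mm high runs along the low edge. The bottles lie about 42 mm either side of the middle (84 mm apart)
- bottle_a_center (a point): centre (half-way up) of the body of a amber square sample bottle, white label, red cap. Body 80 mm long (x), 34 mm square (y, z); neck and 26 mm cap reach 24 mm past its +x end, so the bottle spans -40 to +64 mm in x. About 0.11 kg. Lies on the sloping rest, on its left half seen from the robot, foot against the lip; x points up the slope to the cap, z square to the slope
- bottle_b_center (a point): centre (half-way up) of the body of a amber square sample bottle, white label, red cap. Body 80 mm long (x), 34 mm square (y, z); neck and 26 mm cap reach 24 mm past its +x end, so the bottle spans -40 to +64 mm in x. About 0.11 kg. Lies on the sloping rest, on its right half seen from the robot, foot against the lip; x points up the slope to the cap, z square to the slope
- jar: bystander, not to be disturbed: yellow jar with a black lid, 90 mm across, 100 mm tall; origin at the centre of its underside
- dish: bystander, not to be disturbed: clear shallow round dish, 80 mm across, 14 mm tall; origin at the centre of its underside
- marker: bystander, not to be disturbed: white marker pen with a blue cap, 130 mm long, 13 mm thick; origin at the centre of its underside
- bottle_a: the same bottle as point bottle_a_center; this origin lies 17 mm below that centre, at the middle of the underside of the body
- bottle_b: the same bottle as point bottle_b_center; this origin lies 17 mm below that centre, at the middle of the underside of the body

How it is judged:
On the way:
1. both bottles lie flat on the floor of the case, at rest, while the lid is still open (x of bottle_a_center in the frame of case between -0.063 and 0.063 m and y of bottle_a_center in the frame of case between -0.098 and 0.098 m and z of bottle_a_center in the frame of case between 0.017 and 0.027 m and x of bottle_b_center in the frame of case between -0.063 and 0.063 m and y of bottle_b_center in the frame of case between -0.098 and 0.098 m and z of bottle_b_center in the frame of case between 0.017 and 0.027 m and linear speed of each of bottle_a, bottle_b below 0.03 m/s and value of joint lid above 0.9 rad), for 0.2 s.
At the end, for the whole second after the job is handed in: Both bottles lie flat on the case floor inside its walls (centres 17 to 27 mm above the case's underside), at rest; the brick is still in the case; the lid is shut to within 0.05 rad (x of bottle_a_center in the frame of case between -0.063 and 0.063 m and y of bottle_a_center in the frame of case between -0.098 and 0.098 m and z of bottle_a_center in the frame of case between 0.017 and 0.027 m and x of bottle_b_center in the frame of case between -0.063 and 0.063 m and y of bottle_b_center in the frame of case between -0.098 and 0.098 m and z of bottle_b_center in the frame of case between 0.017 and 0.027 m and x of brick_center in the frame of case between -0.063 and 0.063 m and y of brick_center in the frame of case between -0.098 and 0.098 m and z of brick_center in the frame of case below 0.03 m and linear speed of each of bottle_a, bottle_b below 0.03 m/s and value of joint lid between -0.05 and 0.05 rad); the robot touches nothing.
It fails at once if bottle_a dropped: falling freely faster than 0.8 m/s (a drop of more than about 3 cm) (linear speed of bottle_a above 0.8 m/s and contact force between bottle_a and the fingers below 0.05 N).
It fails at once if bottle_b dropped: falling freely faster than 0.8 m/s (a drop of more than about 3 cm) (linear speed of bottle_b above 0.8 m/s and contact force between bottle_b and the fingers below 0.05 N).
It fails at once if the jar, dish or marker shifted by more than 3 cm (distance of any of jar, dish, marker from where it was at the start of the episode above 0.03 m).
It also fails if it takes over 72 s, if anything falls off the work surface, if the arm or the gripper's body presses on something with over 40 N, if the wrist force passes 120 N, or if a joint passes its speed limit or range.

### The arm

A 6-joint arm with a two-finger parallel gripper is mounted at the origin on the work surface. World frame = base frame: x ahead of the robot, y to its left, z up, the work surface at z = 0. Lengths are in m, angles in rad, forces in N, time in s.
With the tool pointing down it reaches from about 0.325 to 0.925 m from the base axis. Payload 3.1 kg.
Tool frame: the origin (TCP) lies at the very end of the fingers, on their centre line; the grasp point (between the pads) lies 19 mm behind it; x points along the fingers, y is the direction in which the jaws open and shut, and the axes are right-handed (so a half turn about x gives the same grasp; the last joint's range is limited). The gripper opens to 85 mm and grips with 20 to 120 N. Pads are 22 mm wide; open, the fingers measure 114 mm over their backs; the gripper's body (76 mm by 85 mm) begins 54 mm behind the grasp point. The pads swing forward as they close: fully open they stand 13 mm farther back than shut.
Start: joints at [1.011, 0.217, 1.613, -0, 1.311, -0.112], TCP at [0.271, 0.563, 0.231] pointing down, gripper open.
Joint ranges: [-2.75, 2.75], [-0.78, 2.1], [0.31, 2.55], [-1.13, 4.27], [0.13, 2.63], [-2.58, 2.58]. Speed limits (rad/s): [2.79, 2.79, 3.14, 3.14, 3.14, 3.14].

### API

Orientations are given as [roll, pitch, yaw] about the fixed x, y, z axes, in that order (R = Rz(yaw) Ry(pitch) Rx(roll)).
In Python, from rig import bot gives the robot as it stands. The module is installed in compiled form; this text tells all that it offers.
- The arm moves only by the shell command python3 -m pendant 'ROWS' [FORCE]. ROWS is JSON, a list of rows, each a list of 7 numbers: the shift along the tool's x, y, z in cm, then the turn, a rotation vector about the tool's x, y, z in rad, then the finger opening in cm, from 0 to 8.54. A call has 1 to 20 rows; each row shifts and turns the pose as measured when the row begins, along the tool's axes as they then stand; what a row does not reach is not made up. A row lasts 1/8 s, in which the tool goes at most 62.5 mm and 10.7 degrees, less where a joint would pass 70% of its speed; a pose out of reach is approached as far as the arm can. A call with a gripper value outside its range is refused whole. The fingers move at their own pace and stop on an object; FORCE is the grip in N (left out, the last holds). Time passes only in rows, so rows that do not move let the fingers close. It gives the time, the measured TCP pose, the force and the opening at its end, in the units of the state.
- bot.read_state(): the state, without advancing time (a new reading comes with each control period).
- bot.grab_frame(name): name is "scene" or "top" or "wrist"; returns a dict with "image" (420x560x3 uint8, red, green, blue), "mtx" (3x3 intrinsics, pixels), "R" (3x3) and "t" (3): a world point X has camera coordinates R X + t; the wrist camera has in their place "tool_from_camera" (4x4, takes a point from camera to tool coordinates, whose origin is the TCP and whose axes are the tool frame's). Camera axes: x right, y down, z forward; pixel columns grow to the right and rows downward; lengths in m; the calibration is good to about 2 mm. A picture is of the moment at which its call begins: read the wrist's pose just before it. There is no depth.
- bot.close_job(): hands the job in, once; it reports no verdict.
The state is a dict: "clock": time; "qpos": joint angles; "joint_vel": joint speeds; "joint_efforts": joint torques, N m; "eef_pos": TCP position; "ee_rot": TCP orientation; "ft_force": force on the tool from outside, world axes, zero at the start; "ft_torque": the same for the moment, N m; "gripper_width": opening from 0.0 (shut) to 1.0 (fully open).
Only numpy, scipy, OpenCV 4.12 (cv2) and the standard library are available. Lean on these libraries where they do the work, as an engineer would, in place of code of your own. Each camera call takes 0.05 s, during which the arm holds its last target.

## Working session

There is one attempt and no reset: what is moved stays moved. The work goes in short steps, Python scripts to look and compute and a shell command to move; the robot and the scene stay as the last step left them, time stands still between calls to the robot, and variables do not carry over. Pictures are saved under pics/ and viewed, and the job is handed in when it is done.

```bash
mkdir -p pics; python3 - <<'E'
from rig import bot
import cv2
s=bot.read_state(); print(s)
for n in ("scene","top","wrist"):
    f=bot.grab_frame(n); cv2.imwrite(f"pics/{n}0.png",f["image"][:,:,::-1])
    print(n,{k:v.round(3).tolist() for k,v in f.items() if k!="image"})
E
```

```text
{'clock': 0.0, 'qpos': array([ 1.01081842e+00,  2.17821063e-01,  1.61494170e+00, -1.49206759e-05,
        1.31129124e+00, -1.12229367e-01]), 'joint_vel': array([ 3.72228584e-04, -6.28184208e-04, -1.93632303e-03,  2.36545417e-05,
        1.40996822e-03,  1.00938464e-03]), 'joint_efforts': array([ 1.88939032e-05, -3.96832931e+01, -3.03857410e+01, -1.13350316e-04,
        9.55105381e-03,  3.89987434e-06]), 'eef_pos': array([0.27014663, 0.56268861, 0.22992282]), 'ee_rot': array([-1.67717058,  1.56833494, -2.12491528]), 'ft_force': array([-0.06057526,  0.81941474, -0.05293041]), 'ft_torque': array([0.05140718, 0.03709438, 0.00061655]), 'gripper_width': 0.9975328605104978}
scene {'mtx': [[434.911, 0.0, 274.445], [0.0, 434.911, 211.508], [0.0, 0.0, 1.0]], 'R': [[0.884, 0.468, 0.002], [0.377, -0.708, -0.597], [-0.278, 0.528, -0.802]], 't': [-0.507, -0.154, 1.094]}
top {'mtx': [[468.645, 0.0, 275.162], [0.0, 468.645, 200.645], [0.0, 0.0, 1.0]], 'R': [[-0.014, -1.0, 0.004], [-0.991, 0.013, -0.135], [0.135, -0.005, -0.991]], 't': [-0.008, 0.537, 0.839]}
wrist {'mtx': [[314.089, 0.0, 279.965], [0.0, 314.089, 209.205], [0.0, 0.0, 1.0]], 'tool_from_camera': [[-0.001, -0.313, 0.95, -0.142], [1.0, -0.0, 0.0, 0.001], [0.0, 0.95, 0.313, -0.08], [0.0, 0.0, 0.0, 1.0]]}
```

View pics/scene0.png

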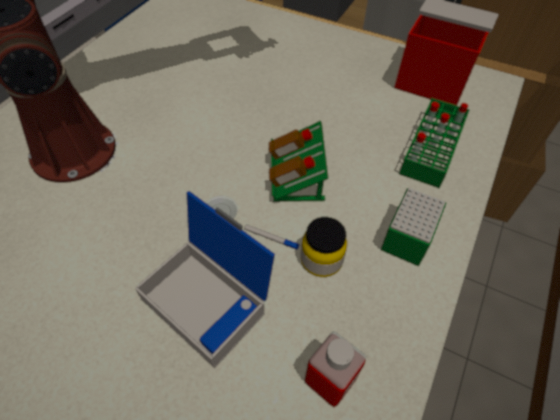

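View pics/top0.png

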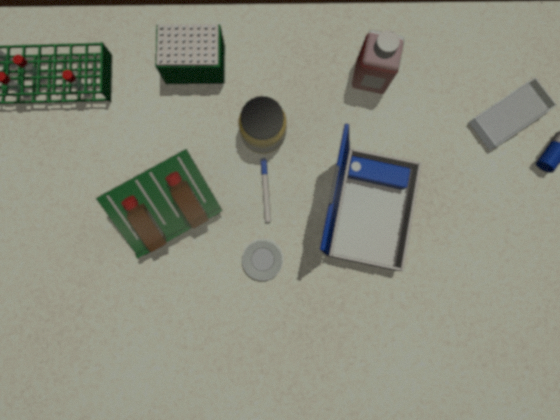

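View pics/wrist0.png

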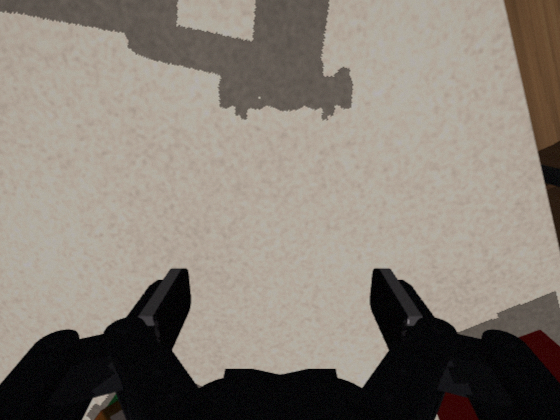

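```bash
cat > h.py <<'E'
import numpy as np, cv2
from scipy.spatial.transform import Rotation as Ro
from rig import bot
def ray(f,u,v):
    d=f["R"].T@np.linalg.inv(f["mtx"])@np.array([u,v,1.0]); o=-f["R"].T@f["t"]; return o,d/np.linalg.norm(d)
def onz(f,u,v,z):
    o,d=ray(f,u,v); return o+d*(z-o[2])/d[2]
def tri(f1,p1,f2,p2):
    A=[];b=[]
    for f,p in((f1,p1),(f2,p2)):
        o,d=ray(f,*p);P=np.eye(3)-np.outer(d,d);A.append(P);b.append(P@o)
    X=np.linalg.solve(sum(A),sum(b)); 
    e=[np.linalg.norm(Pm@X-bb) for Pm,bb in zip(A,b)]
    return X,max(e)
def proj(f,X):
    c=f["R"]@np.asarray(X)+f["t"];p=f["mtx"]@c;return p[:2]/p[2]
def Rrpy(r): return Ro.from_euler("xyz",r).as_matrix()
E
python3 - <<'E'
import cv2
t=cv2.imread("pics/top0.png");s=cv2.imread("pics/scene0.png")
cv2.imwrite("pics/topA.png",cv2.resize(t[130:275,80:300],None,fx=3.6,fy=3.6,interpolation=cv2.INTER_CUBIC))
cv2.imwrite("pics/topB.png",cv2.resize(t[110:290,290:440],None,fx=3.3,fy=3.3,interpolation=cv2.INTER_CUBIC))
cv2.imwrite("pics/scA.png",cv2.resize(s[110:215,250:350],None,fx=5.5,fy=5.5,interpolation=cv2.INTER_CUBIC))
cv2.imwrite("pics/scB.png",cv2.resize(s[180:370,120:350],None,fx=3,fy=3,interpolation=cv2.INTER_CUBIC))
E
```

```text
(no output)
```

View pics/topA.png

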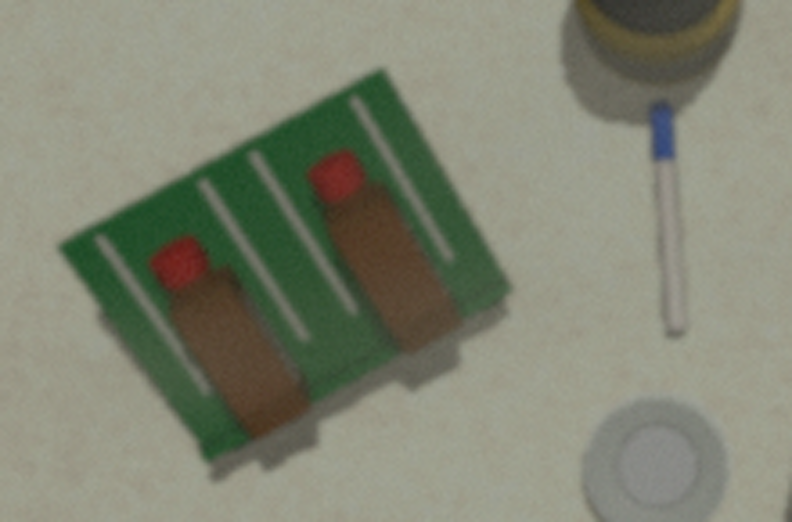

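View pics/topB.png

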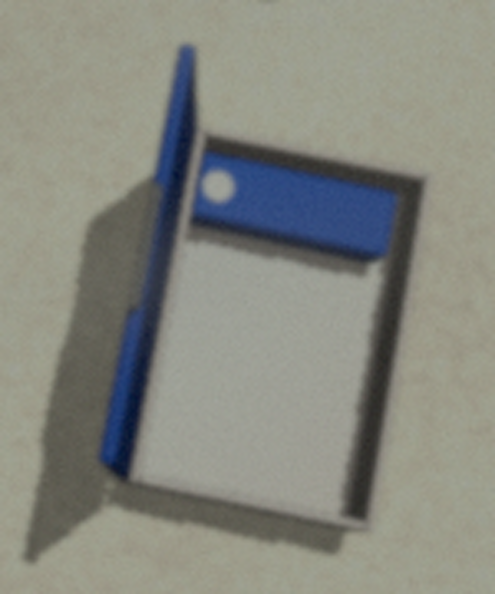

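View pics/scA.png

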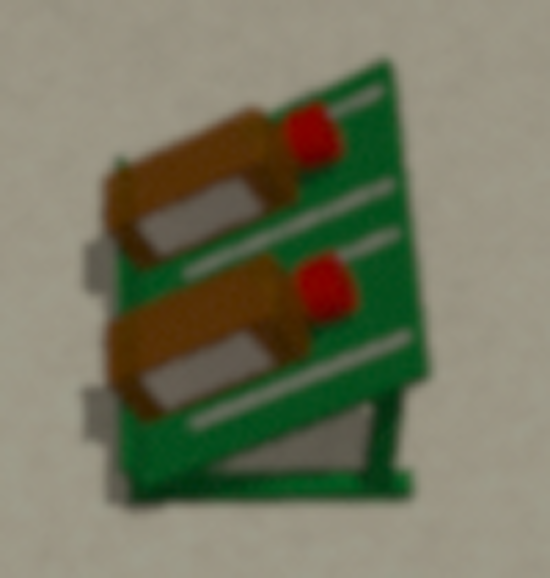

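View pics/scB.png

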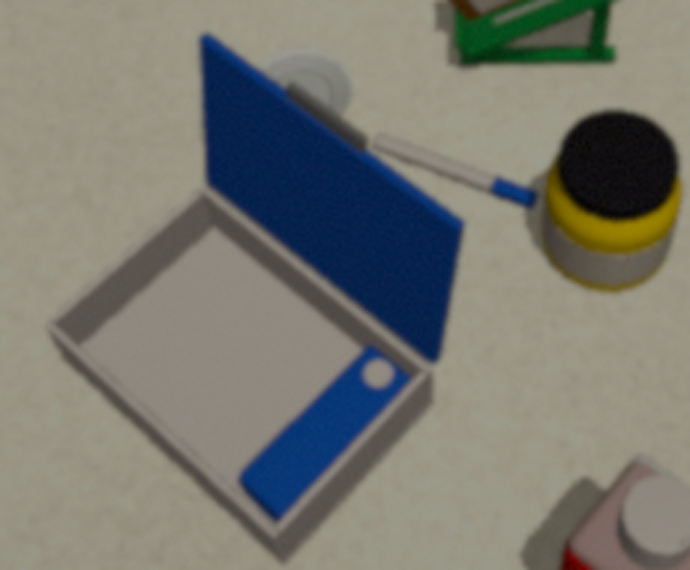

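```bash
python3 - <<'E'
from h import *
T=bot.grab_frame("top");S=bot.grab_frame("scene")
np.set_printoptions(precision=4,suppress=True)
A=lambda x,y:(80+x/3.6,130+y/3.6)
B=lambda x,y:(290+x/3.3,110+y/3.3)
print("rest corners")
for p,z in (((60,245),.0945),((383,68),.0945),((510,288),.0355),((208,462),.0355)): print(onz(T,*A(*p),z))
def caps(f,roi):
    x0,y0,x1,y1=roi; hsv=cv2.cvtColor(f["image"],cv2.COLOR_RGB2HSV)
    m=((hsv[...,0]<6)|(hsv[...,0]>174))&(hsv[...,1]>150)&(hsv[...,2]>70)
    mm=np.zeros_like(m);mm[y0:y1,x0:x1]=m[y0:y1,x0:x1]
    n,l,st,c=cv2.connectedComponentsWithStats(mm.astype(np.uint8))
    return [(c[i],st[i]) for i in range(1,n) if st[i,4]>20]
ct=caps(T,(95,140,230,270));cs=caps(S,(260,110,340,205))
for c in ct:print("T",c)
for c in cs:print("S",c)
for i,j in ((0,0),(0,1),(1,0),(1,1)):
    if i<len(ct) and j<len(cs): print(i,j,tri(T,ct[i][0],S,cs[j][0]))
print("case")
top=[(352.1,150.9),(418.8,164.5),(401.5,269.7),(329.4,255.5)]
sc=[(264,304),(212.7,357.7),(137.3,288.3),(189,244)]
P=[]
for a,b in zip(top,sc): 
    print(tri(T,a,S,b), onz(T,*a,.052),onz(S,*b,.052))
print("lid",tri(T,(346.7,123.6),S,(274,255)),tri(T,(321.2,250),S,(187.7,192.3)))
# jar,dish,marker
print("jar top",onz(T,262,120,.1),onz(S,325,234,.1),"dish",onz(T,262,260,.007),"marker",onz(T,264,160,.01),onz(T,267,221,.01))
s=bot.read_state();print(s["clock"],Rrpy(s["ee_rot"]))
E
```

```text
rest corners
[0.5379 0.2959 0.0945]
[0.6237 0.1408 0.0945]
[0.5209 0.0847 0.0355]
[0.4336 0.2386 0.0355]
T (array([173.2231, 178.9008]), array([167, 173,  13,  13, 121], dtype=int32))
T (array([129.6378, 202.9921]), array([123, 197,  14,  13, 127], dtype=int32))
S (array([306.1912, 134.4118]), array([302, 130,   9,  10,  68], dtype=int32))
S (array([308.6622, 162.0405]), array([305, 157,   9,  11,  74], dtype=int32))
0 0 (array([0.56  , 0.1497, 0.176 ]), np.float64(0.00627742374667467))
0 1 (array([0.5712, 0.1644, 0.0895]), np.float64(0.0002668613589600963))
1 0 (array([0.5293, 0.2399, 0.0898]), np.float64(0.00027612266804239306))
1 1 (array([ 0.5382,  0.2686, -0.0213]), np.float64(0.007519247942946724))
case
(array([ 0.6319, -0.1587,  0.0437]), np.float64(0.004161398641463476)) [ 0.6266 -0.1598  0.052 ] [ 0.6369 -0.1591  0.052 ]
(array([ 0.603 , -0.2844,  0.042 ]), np.float64(0.0022981873450410254)) [ 0.5992 -0.2828  0.052 ] [ 0.6074 -0.2851  0.052 ]
(array([ 0.4079, -0.2414,  0.0446]), np.float64(0.0020952172604257655)) [ 0.4065 -0.241   0.052 ] [ 0.4136 -0.2422  0.052 ]
(array([ 0.4353, -0.112 ,  0.0397]), np.float64(0.0018673716654907754)) [ 0.4337 -0.1118  0.052 ] [ 0.4428 -0.1164  0.052 ]
lid (array([ 0.6402, -0.1293,  0.1826]), np.float64(0.001099832047765039)) (array([ 0.4406, -0.084 ,  0.1786]), np.float64(0.0006271211293204639))
jar top [0.673  0.0064 0.1   ] [0.6817 0.0016 0.1   ] dish [0.4277 0.0111 0.007 ] marker [0.6209 0.0052 0.01  ] [0.5016 0.0007 0.01  ]
0.25 [[-0.0007  0.433   0.9014]
 [-0.001   0.9014 -0.433 ]
 [-1.     -0.0012 -0.0001]]
```

```bash
cat >> h.py <<'E'
s_=0.56; RO=np.array([.5327,.1916,0]); PSI=np.radians(29.1)
def restR(): return Ro.from_euler("z",PSI).as_matrix()
def bottle(yb,sc=-.020):
    x=sc*np.cos(s_)-.017*np.sin(s_); z=.06+sc*np.sin(s_)+.017*np.cos(s_)
    return RO+restR()@np.array([x,yb,z])
def slopeaxes():
    R=restR()@Ro.from_euler("y",-s_).as_matrix()  # cols: u, y, n
    return R
def graspR():
    B=slopeaxes(); X=-B[:,2];Z=-B[:,0];return np.stack([X,np.cross(Z,X),Z],1)
def rel(Rt,pt,s=None):
    s=s or bot.read_state(); R=Rrpy(s["ee_rot"]);p=s["eef_pos"]
    w=Ro.from_matrix(R.T@Rt).as_rotvec()
    return p,R,w,R.T@(pt-p)*100, Rt.T@(pt-p)*100
def report(Rt,pt):
    p,R,w,a,b=rel(Rt,np.asarray(pt))
    s=bot.read_state()
    print("t",round(s["clock"],2),"pos",p.round(4),"q",s["qpos"].round(2),"F",s["ft_force"].round(1),"grip",round(s["gripper_width"]*8.54,2))
    print("turn rotvec",w.round(3),"norm deg",np.degrees(np.linalg.norm(w)).round(1),"shift now cm",a.round(2),"shift after turn cm",b.round(2))
E
python3 - <<'E'
from h import *
B=slopeaxes()
for yb in (.0435,-.0425):
    c=bottle(yb); print("centre",c.round(4), "grasp TCP",(c-.010*B[:,0]-.013*B[:,2]).round(4))
c=bottle(.0435)
report(graspR(), c-.010*B[:,0]-.013*B[:,2]+.15*B[:,2])
print(graspR().round(3))
E
```

```text
centre [0.4888 0.217  0.0638] grasp TCP [0.4875 0.2162 0.0475]
centre [0.5307 0.1418 0.0638] grasp TCP [0.5293 0.1411 0.0475]
t 0.25 pos [0.2704 0.5631 0.2306] q [ 1.01  0.22  1.61  0.    1.31 -0.11] F [ 0.2  0.4 -1.1] grip 8.55
turn rotvec [2.118 0.317 0.61 ] norm deg 127.6 shift now cm [  5.64 -28.37  29.99] shift after turn cm [ 1.64 40.87  7.95]
[[ 0.464  0.486 -0.74 ]
 [ 0.258 -0.874 -0.412]
 [-0.847 -0.    -0.531]]
```

```bash
python3 -m pendant '[[0,-3.2,3.3,0,0,0,8.5],[0,-3.2,3.3,0,0,0,8.5],[0,-3.2,3.3,0,0,0,8.5],[0,-3.2,3.3,0,0,0,8.5],[0,-3.2,3.3,0,0,0,8.5],[0,-3.2,3.3,0,0,0,8.5],[0,-3.2,3.3,0,0,0,8.5],[0,-3.2,3.3,0,0,0,8.5],[0,-2,2,0,0,0,8.5],[0,0,0,0,0,0,8.5]]' 30
python3 -m pendant '[[0,0,0,0.163,0.024,0.047,8.5],[0,0,0,0.163,0.024,0.047,8.5],[0,0,0,0.163,0.024,0.047,8.5],[0,0,0,0.163,0.024,0.047,8.5],[0,0,0,0.163,0.024,0.047,8.5],[0,0,0,0.163,0.024,0.047,8.5],[0,0,0,0.163,0.024,0.047,8.5],[0,0,0,0.163,0.024,0.047,8.5],[0,0,0,0.163,0.024,0.047,8.5],[0,0,0,0.163,0.024,0.047,8.5],[0,0,0,0.163,0.024,0.047,8.5],[0,0,0,0.163,0.024,0.047,8.5],[0,0,0,0.163,0.024,0.047,8.5]]'
python3 - <<'E'
from h import *
B=slopeaxes();c=bottle(.0435)
report(graspR(), c-.010*B[:,0]-.013*B[:,2]+.15*B[:,2])
E
```

```text
clock: 1.5
eef_pos: [0.4109, 0.1808, 0.2306]
ee_rot: [0.355, 1.568, -0.091]
ft_force: [-0.9, -0.3, -0.2]
gripper_width: 0.993
clock: 3.12
eef_pos: [0.4058, 0.1939, 0.2309]
ee_rot: [-3.084, 0.999, 0.499]
ft_force: [-0.1, 0.5, -0.7]
gripper_width: 0.997
t 3.12 pos [0.4058 0.1939 0.2309] q [ 0.17 -0.59  2.39  0.25  0.81  1.18] F [-0.1  0.5 -0.7] grip 8.51
turn rotvec [-0.065 -0.012 -0.004] norm deg 3.8 shift now cm [4.88 2.18 2.7 ] shift after turn cm [4.91 2.02 2.78]
```

```bash
python3 -m pendant '[[0,0,0,-0.065,-0.012,-0.004,8.5],[2.4,1,1.4,0,0,0,8.5],[2.4,1,1.4,0,0,0,8.5],[0,0,0,0,0,0,8.5]]'
python3 - <<'E'
from h import *
B=slopeaxes();c=bottle(.0435)
report(graspR(), c-.010*B[:,0]-.013*B[:,2]+.15*B[:,2])
s=bot.read_state()
f=bot.grab_frame("wrist");cv2.imwrite("pics/w1.png",f["image"][:,:,::-1])
np.savez("w1.npz",R=Rrpy(s["ee_rot"]),p=s["eef_pos"],img=f["image"],K=f["mtx"],Tc=f["tool_from_camera"])
E
```

```text
clock: 3.62
eef_pos: [0.4148, 0.1826, 0.1751]
ee_rot: [-3.136, 1.008, 0.522]
ft_force: [0.8, -0.8, -0.1]
gripper_width: 0.994
t 3.62 pos [0.4148 0.1826 0.1751] q [ 0.11 -0.48  2.43  0.34  0.69  0.96] F [ 0.8 -0.8 -0.1] grip 8.49
turn rotvec [ 0.006 -0.003  0.007] norm deg 0.5 shift now cm [0.06 0.59 0.02] shift after turn cm [0.06 0.59 0.02]
```

View pics/w1.png

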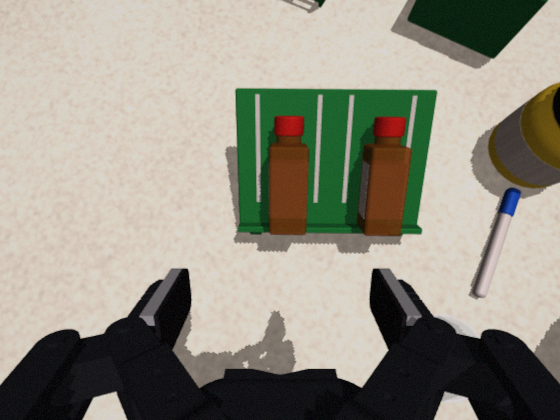

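```bash
cat >> h.py <<'E'
def wray(d,u,v):
    c=np.linalg.inv(d["K"])@np.array([u,v,1.0]); T=d["Tc"]
    o=T[:3,3];r=T[:3,:3]@c
    return d["p"]+d["R"]@o, d["R"]@r
def wplane(d,u,v,P0,n):
    o,r=wray(d,u,v);return o+r*(n@(P0-o))/(n@r)
E
python3 - <<'E'
from h import *
d=np.load("w1.npz");img=d["img"]
B=slopeaxes();n=B[:,2]
P0=RO+np.array([0,0,.06])
def loc(u,v,h): return (B.T@(wplane(d,u,v,P0+h*n,n)-P0)*1000).round(1)
hsv=cv2.cvtColor(img,cv2.COLOR_RGB2HSV)
am=(hsv[...,0]>5)&(hsv[...,0]<18)&(hsv[...,1]>150)&(hsv[...,2]>50); am[:, :240]=0; am[:,430:]=0;am[250:]=0;am[:130]=0
for r in (150,160,170,180,190,200,210,215,225,230):
    for lo,hi in ((245,330),(340,425)):
        x=np.where(am[r,lo:hi])[0]+lo
        if len(x): print(r,x.min(),x.max()+1,loc(x.min(),r+.5,.034),loc(x.max()+1,r+.5,.034),img[r,(x.min()+x.max())//2])
red=((hsv[...,0]<5)|(hsv[...,0]>175))&(hsv[...,1]>150)&(hsv[...,2]>60)
for lo,hi in ((245,330),(340,425)):
    ys,xs=np.where(red[100:145,lo:hi]);print("cap",xs.min()+lo,xs.max()+lo+1,ys.min()+100,ys.max()+101)
    for vv in (ys.min()+100,ys.max()+101):print(loc((xs.min()+xs.max()+1)/2+lo,vv,.017))
print("board corners",[loc(*p,0) for p in ((236,88),(436,90),(422,228),(238,228))])
big=cv2.resize(img[80:240,225:445],None,fx=3.6,fy=3.6,interpolation=cv2.INTER_CUBIC);cv2.imwrite("pics/w1z.png",big[:,:,::-1])
E
```

```text
150 270 308 [16.5 59.1 34. ] [16.7 27.6 34. ] [98 54 19]
150 372 411 [ 17.  -25.4  34. ] [ 17.2 -57.6  34. ] [101  56  18]
160 269 308 [ 8.1 59.9 34. ] [ 8.4 27.3 34. ] [107  55  23]
160 371 410 [  8.7 -25.3  34. ] [  8.9 -57.8  34. ] [101  52  18]
170 269 308 [-0.3 60.  34. ] [-0.1 27.  34. ] [107  56  21]
170 369 409 [  0.3 -24.5  34. ] [  0.5 -58.1  34. ] [111  56  21]
180 270 308 [-9.  59.2 34. ] [-8.7 26.7 34. ] [111  60  26]
180 369 407 [ -8.4 -25.3  34. ] [ -8.1 -57.6  34. ] [111  56  26]
190 270 307 [-17.8  59.2  34. ] [-17.5  27.3  34. ] [111  58  23]
190 367 406 [-17.1 -24.4  34. ] [-16.9 -57.8  34. ] [110  57  23]
200 269 307 [-26.8  60.1  34. ] [-26.5  27.   34. ] [111  58  25]
200 367 405 [-26.1 -25.2  34. ] [-25.9 -58.1  34. ] [112  60  24]
210 269 306 [-35.9  60.2  34. ] [-35.7  27.6  34. ] [110  56  21]
210 366 403 [-35.3 -25.1  34. ] [-35.  -57.6  34. ] [106  53  17]
215 269 306 [-40.6  60.2  34. ] [-40.3  27.4  34. ] [107  57  22]
215 365 403 [-39.9 -24.7  34. ] [-39.7 -58.1  34. ] [110  57  23]
225 270 306 [-50.1  59.3  34. ] [-49.8  27.1  34. ] [93 49 11]
225 365 401 [-49.4 -25.5  34. ] [-49.1 -57.5  34. ] [93 49 13]
230 270 305 [-54.9  59.4  34. ] [-54.6  27.9  34. ] [92 50 15]
230 365 400 [-54.2 -25.9  34. ] [-53.9 -57.2  34. ] [93 51 16]
cap 275 304 116 136
[43.6 42.9 17. ]
[26.9 42.7 17. ]
cap 374 406 117 137
[ 43.2 -42.8  17. ]
[ 26.6 -44.7  17. ]
board corners [array([66.6, 90.2, -0. ]), array([ 65.9, -86.3,  -0. ]), array([-64.5, -92.8,   0. ]), array([-66. ,  93.1,   0. ])]
```

View pics/w1z.png

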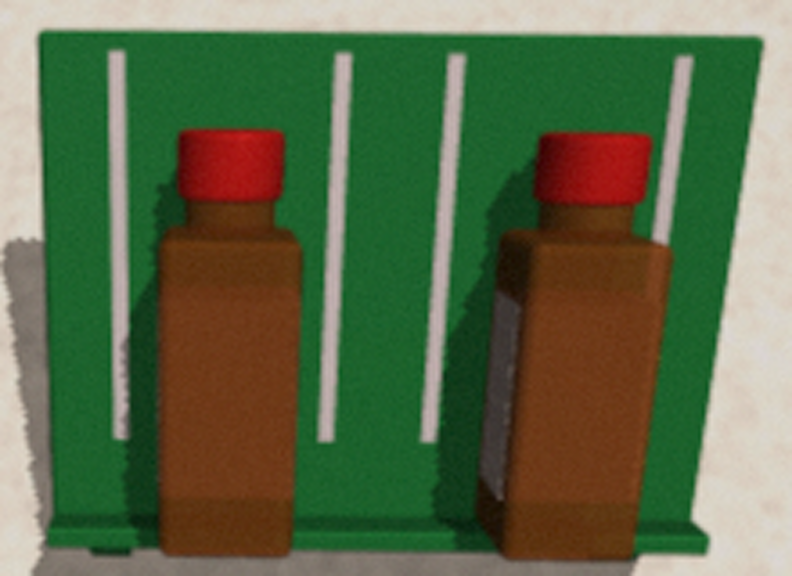

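```bash
python3 -m pendant '[[3,0.59,0,0.006,-0.003,0.007,8.5],[3,0,0,0,0,0,8.5],[3,0,0,0,0,0,8.5],[3,0,0,0,0,0,8.5],[0,0,0,0,0,0,8.5]]'
python3 - <<'E'
from h import *
B=slopeaxes();c=bottle(.0435,-.019)
report(graspR(), c-.010*B[:,0]-.013*B[:,2])
f=bot.grab_frame("wrist");cv2.imwrite("pics/w2.png",f["image"][:,:,::-1])
E
```

```text
clock: 4.3
eef_pos: [0.4843, 0.2158, 0.0852]
ee_rot: [3.135, 0.989, 0.506]
ft_force: [-0.3, 0.0, 0.1]
gripper_width: 1.001
t 4.3 pos [0.4843 0.2158 0.0852] q [ 0.19 -0.06  2.34  0.53  0.35  0.79] F [-0.3  0.   0.1] grip 8.55
turn rotvec [ 0.005 -0.022 -0.001] norm deg 1.3 shift now cm [3.32 0.11 1.73] shift after turn cm [3.36 0.12 1.66]
```

View pics/w2.png

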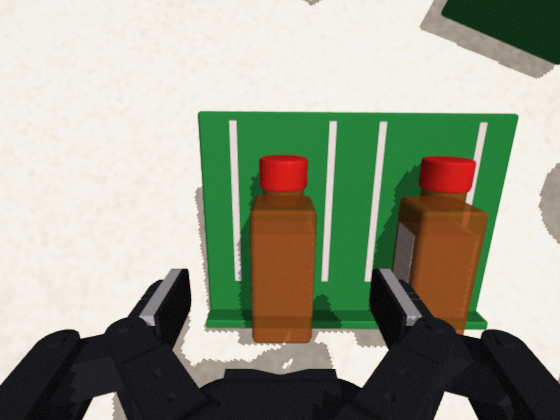

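```bash
python3 -m pendant '[[0,0.1,1.7,0.005,-0.022,0,8.5],[1.2,0,0,0,0,0,8.5],[0,0,0,0,0,0,8.5]]'
python3 - <<'E'
from h import *
B=slopeaxes();c=bottle(.0435,-.019)
report(graspR(), c-.010*B[:,0]-.013*B[:,2])
E
```

```text
clock: 4.72
eef_pos: [0.4789, 0.2112, 0.0713]
ee_rot: [3.135, 1.003, 0.502]
ft_force: [0.2, -0.4, -0.4]
gripper_width: 0.996
t 4.72 pos [0.4789 0.2112 0.0713] q [ 0.18 -0.04  2.35  0.54  0.33  0.77] F [ 0.2 -0.4 -0.4] grip 8.51
turn rotvec [ 0.002 -0.008 -0.003] norm deg 0.5 shift now cm [ 2.54 -0.03  0.34] shift after turn cm [ 2.54 -0.02  0.32]
```

```bash
python3 -m pendant '[[0.8,0,0.3,0,-0.008,0,8.5],[0.8,0,0,0,0,0,8.5],[0.5,0,0,0,0,0,8.5],[0,0,0,0,0,0,8.5]]'
python3 - <<'E'
from h import *
B=slopeaxes();c=bottle(.0435,-.019)
report(graspR(), c-.010*B[:,0]-.013*B[:,2])
f=bot.grab_frame("wrist");cv2.imwrite("pics/w3.png",f["image"][:,:,::-1])
E
```

```text
clock: 5.22
eef_pos: [0.487, 0.2153, 0.0524]
ee_rot: [3.134, 1.009, 0.501]
ft_force: [0.6, -0.1, -0.8]
gripper_width: 0.994
t 5.22 pos [0.487  0.2153 0.0524] q [0.19 0.03 2.33 0.6  0.29 0.72] F [ 0.6 -0.1 -0.8] grip 8.49
turn rotvec [ 0.002 -0.001 -0.004] norm deg 0.2 shift now cm [ 0.46 -0.06  0.09] shift after turn cm [ 0.46 -0.06  0.09]
```

View pics/w3.png

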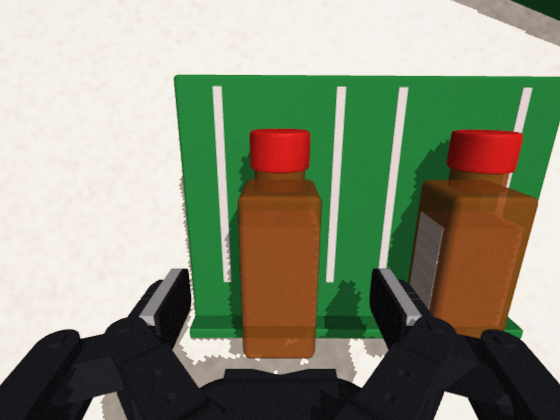

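```bash
python3 -m pendant '[[0.4,-0.05,0.1,0,0,0,8.5],[0,0,0,0,0,0,2.5],[0,0,0,0,0,0,2.5],[0,0,0,0,0,0,2.5],[0,0,0,0,0,0,2.5],[0,0,0,0,0,0,2.5],[0,0,0,0,0,0,2.5],[0,0,0,0,0,0,2.5],[0,0,0,0,0,0,2.5]]' 30
python3 - <<'E'
from h import *
B=slopeaxes();c=bottle(.0435,-.019)
report(graspR(), c-.010*B[:,0]-.013*B[:,2])
f=bot.grab_frame("wrist");cv2.imwrite("pics/w4.png",f["image"][:,:,::-1])
E
```

```text
clock: 6.4
eef_pos: [0.4879, 0.2164, 0.0485]
ee_rot: [3.134, 1.009, 0.501]
ft_force: [0.7, 0.3, 0.2]
gripper_width: 0.393
t 6.4 pos [0.4879 0.2164 0.0485] q [0.19 0.05 2.32 0.62 0.28 0.7 ] F [0.7 0.3 0.2] grip 3.35
turn rotvec [ 0.002 -0.002 -0.004] norm deg 0.3 shift now cm [ 0.06 -0.01 -0.  ] shift after turn cm [ 0.06 -0.01 -0.  ]
```

View pics/w4.png

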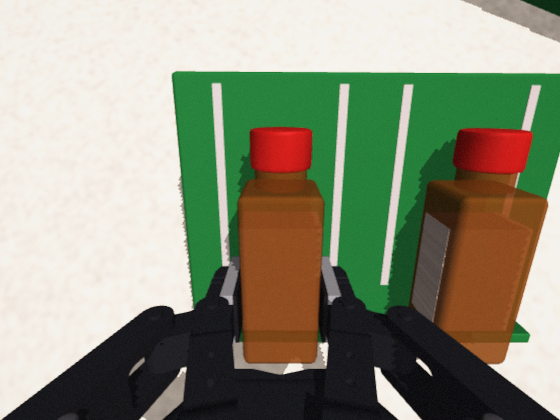

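```bash
python3 -m pendant '[[-1,0,0,0,0,0,2.5],[-2,0,0,0,0,0,2.5],[-3,0,0,0,0,0,2.5],[-4,0,0,0,0,0,2.5],[-4,0,0,0,0,0,2.5],[0,0,0,0,0,0,2.5]]'
cat >> h.py <<'E'
CO=np.array([.5165,-.1989,0]);CPSI=np.radians(77.2)
def caseR(): return Ro.from_euler("z",CPSI).as_matrix()
def placeR():
    C=caseR();X=np.array([0,0,-1.]);Z=-C[:,0];return np.stack([X,np.cross(Z,X),Z],1)
def casept(x,y,z): return CO+caseR()@np.array([x,y,z])
E
python3 - <<'E'
from h import *
report(placeR(), casept(-.024,.057,.25))
print(casept(-.024,.057,.25))
f=bot.grab_frame("scene");cv2.imwrite("pics/s5.png",f["image"][:,:,::-1])
E
```

```text
clock: 7.2
eef_pos: [0.4184, 0.1783, 0.1708]
ee_rot: [3.13, 1.013, 0.497]
ft_force: [0.2, 0.6, -1.3]
gripper_width: 0.393
t 7.2 pos [0.4184 0.1783 0.1708] q [ 0.11 -0.47  2.43  0.32  0.68  0.97] F [ 0.2  0.6 -1.3] grip 3.35
turn rotvec [-0.817 -0.522 -0.24 ] norm deg 57.2 shift now cm [-14.77  35.78   9.13] shift after turn cm [-7.92 12.23 37.01]
[ 0.45559932 -0.20967532  0.25      ]
```

View pics/s5.png

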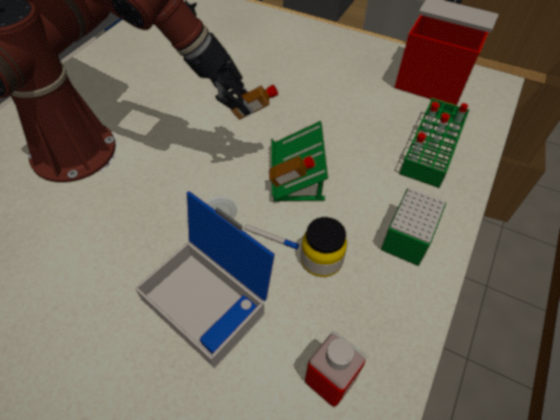

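```bash
python3 -m pendant '[[-1,0,0,-0.136,-0.087,-0.04,2.5],[-1,0,0,-0.136,-0.087,-0.04,2.5],[-1,0,0,-0.136,-0.087,-0.04,2.5],[-1,0,0,-0.136,-0.087,-0.04,2.5],[-1,0,0,-0.136,-0.087,-0.04,2.5],[-1,0,0,-0.136,-0.087,-0.04,2.5],[0,0,0,0,0,0,2.5]]'
python3 - <<'E'
from h import *
report(placeR(), casept(-.024,.057,.26))
E
```

```text
clock: 8.12
eef_pos: [0.3951, 0.1659, 0.2095]
ee_rot: [-0.933, 1.521, -2.703]
ft_force: [-0.3, -0.5, -1.5]
gripper_width: 0.392
t 8.12 pos [0.3951 0.1659 0.2095] q [ 0.24 -0.16  2.05 -0.01  1.31  0.44] F [-0.3 -0.5 -1.5] grip 3.35
turn rotvec [0.025 0.03  0.04 ] norm deg 3.2 shift now cm [-4.52 13.15 35.77] shift after turn cm [-5.05 14.22 35.29]
```

```bash
python3 -m pendant '[[-2.5,0,0,0.025,0.03,0.04,2.5],[-2.5,0,0,0,0,0,2.5],[0,1.5,3.7,0,0,0,2.5],[0,1.5,3.7,0,0,0,2.5],[0,1.5,3.7,0,0,0,2.5],[0,1.5,3.7,0,0,0,2.5],[0,1.5,3.7,0,0,0,2.5],[0,1.5,3.7,0,0,0,2.5],[0,1.5,3.7,0,0,0,2.5],[0,1.5,3.7,0,0,0,2.5],[0,0,0,0,0,0,2.5]]'
python3 - <<'E'
from h import *
report(placeR(), casept(-.024,.057,.26))
s=bot.read_state()
f=bot.grab_frame("wrist");cv2.imwrite("pics/w6.png",f["image"][:,:,::-1])
np.savez("w6.npz",R=Rrpy(s["ee_rot"]),p=s["eef_pos"],img=f["image"],K=f["mtx"],Tc=f["tool_from_camera"])
E
```

```text
clock: 9.5
eef_pos: [0.4326, -0.1577, 0.2339]
ee_rot: [-1.808, 1.545, 2.654]
ft_force: [0.3, 0.3, -1.5]
gripper_width: 0.395
t 9.5 pos [ 0.4326 -0.1577  0.2339] q [-0.5  -0.13  1.97 -0.    1.33 -0.25] F [ 0.3  0.3 -1.5] grip 3.37
turn rotvec [-0.027 -0.006  0.025] norm deg 2.1 shift now cm [-2.72  3.45  4.45] shift after turn cm [-2.61  3.39  4.56]
```

View pics/w6.png

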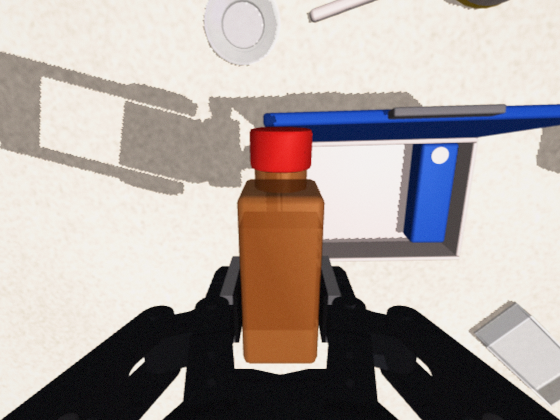

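```bash
python3 - <<'E'
from h import *
d=np.load("w6.npz");n=np.array([0,0,1.])
def W(u,v,z): return wplane(d,u,v,np.array([0,0,z]),n)
def C(p): return (caseR().T@(p-CO)*1000).round(1)
for nm,u,v,z in (("-x-y out",459,259,.052),("+x-y out",476,139,.052),("-x rim mid-left",330,255,.052),("+x rim left",345,144,.052),("brick",413,241,.035),("brick",443,241,.035),("brick",420,144,.035),("brick",458,144,.035)):
    print(nm,W(u,v,z).round(4),C(W(u,v,z)))
im=d["img"];cv2.imwrite("pics/w6z.png",cv2.resize(im[90:280,230:520],None,fx=2.7,fy=2.7,interpolation=cv2.INTER_CUBIC)[:,:,::-1])
E
```

```text
-x-y out [ 0.6044 -0.2859  0.052 ] [ -65.4 -105.    52. ]
+x-y out [ 0.6313 -0.156   0.052 ] [  67.3 -102.5   52. ]
-x rim mid-left [ 0.4646 -0.2468  0.052 ] [-58.2  40.   52. ]
+x rim left [ 0.5041 -0.1289  0.052 ] [65.6 27.6 52. ]
brick [ 0.5625 -0.2606  0.035 ] [-50.  -58.5  35. ]
brick [ 0.5961 -0.2688  0.035 ] [-50.6 -93.1  35. ]
brick [ 0.5834 -0.1508  0.035 ] [ 61.8 -54.6  35. ]
brick [ 0.622  -0.1605  0.035 ] [ 60.8 -94.3  35. ]
```

View pics/w6z.png

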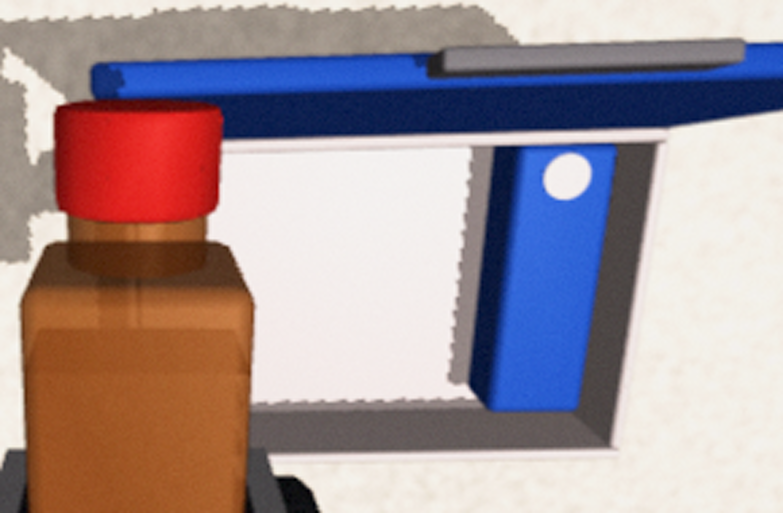

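```bash
python3 - <<'E'
from h import *
d=np.load("w6.npz");n=np.array([0,0,1.])
def W(u,v,z): return wplane(d,u,v,np.array([0,0,z]),n)
def C(p): return (caseR().T@(p-CO)*1000).round(1)
P=[W(*p,.052) for p in ((458.5,256.7),(477,138.1),(313.3,143),(326.3,259.6))]
for p in P: print(p.round(4),C(p))
for a,b,o in ((1,0,180),(1,2,-90),(0,3,-90)):
    v=P[b]-P[a];print("yaw",np.degrees(np.arctan2(v[1],v[0]))+o,np.linalg.norm(v))
E
```

```text
[ 0.6041 -0.2829  0.052 ] [ -62.5 -104.    52. ]
[ 0.6323 -0.1553  0.052 ] [  68.2 -103.3   52. ]
[ 0.4733 -0.12    0.052 ] [67.3 59.6 52. ]
[ 0.4593 -0.2515  0.052 ] [-63.9  44.1  52. ]
yaw 77.49860906413986 0.13068363596075291
yaw 77.49475526555247 0.16294174101113512
yaw 77.75303867188481 0.14811009504858685
```

```bash
cat >> h.py <<'E'
CO=CO+caseR()@np.array([.0015,-.001,0]);CPSI=np.radians(77.5)
E
python3 - <<'E'
from h import *
report(placeR(), casept(-.024,.057,.23))
E
```

```text
t 9.55 pos [ 0.4321 -0.1563  0.2335] q [-0.5  -0.13  1.97  0.    1.33 -0.25] F [-0.   0.  -0.8] grip 3.33
turn rotvec [-0.031 -0.007  0.026] norm deg 2.3 shift now cm [0.22 3.71 4.48] shift after turn cm [0.35 3.56 4.58]
```

```bash
python3 -m pendant '[[0.1,0,0,-0.031,-0.007,0.026,2.5],[0.1,1.8,2.3,0,0,0,2.5],[0.1,1.8,2.3,0,0,0,2.5],[0,0,0,0,0,0,2.5]]'
python3 - <<'E'
from h import *
report(placeR(), casept(-.024,.057,.23))
s=bot.read_state()
f=bot.grab_frame("wrist");cv2.imwrite("pics/w7.png",f["image"][:,:,::-1])
np.savez("w7.npz",R=Rrpy(s["ee_rot"]),p=s["eef_pos"],img=f["image"],K=f["mtx"],Tc=f["tool_from_camera"])
E
```

```text
clock: 10.05
eef_pos: [0.4556, -0.2042, 0.2268]
ee_rot: [-2.89, 1.567, 1.612]
ft_force: [-0.1, 0.8, -1.5]
gripper_width: 0.393
t 10.05 pos [ 0.4556 -0.2042  0.2268] q [-0.56 -0.05  1.91  0.    1.29 -0.35] F [-0.1  0.8 -1.5] grip 3.36
turn rotvec [ 0.008 -0.004  0.001] norm deg 0.5 shift now cm [-0.32  0.23  0.41] shift after turn cm [-0.32  0.23  0.41]
```

View pics/w7.png

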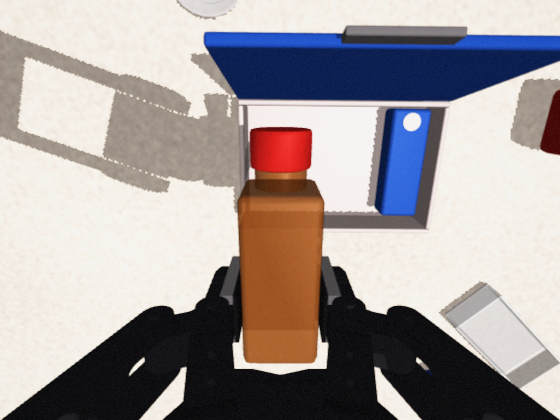

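```bash
python3 - <<'E'
from h import *
d=np.load("w7.npz");n=np.array([0,0,1.])
def W(u,v,z): return wplane(d,u,v,np.array([0,0,z]),n)
def C(p): return (caseR().T@(p-CO)*1000).round(1)
for p in ((236,100),(449,100),(428,230)): print(C(W(*p,.052)))
for p in ((388,214),(415,215),(391,109),(429,109)):print("brick",C(W(*p,.035)))
im=d["img"];cv2.imwrite("pics/w7z.png",cv2.resize(im[80:250,200:470],None,fx=2.9,fy=2.9,interpolation=cv2.INTER_CUBIC)[:,:,::-1])
E
```

```text
[ 67.  101.4  52. ]
[  68.5 -102.    52. ]
[ -64.8 -102.4   52. ]
brick [-52.6 -63.1  35. ]
brick [-53.5 -93.6  35. ]
brick [ 59.9 -53.3  35. ]
brick [ 60.2 -91.9  35. ]
```

View pics/w7z.png

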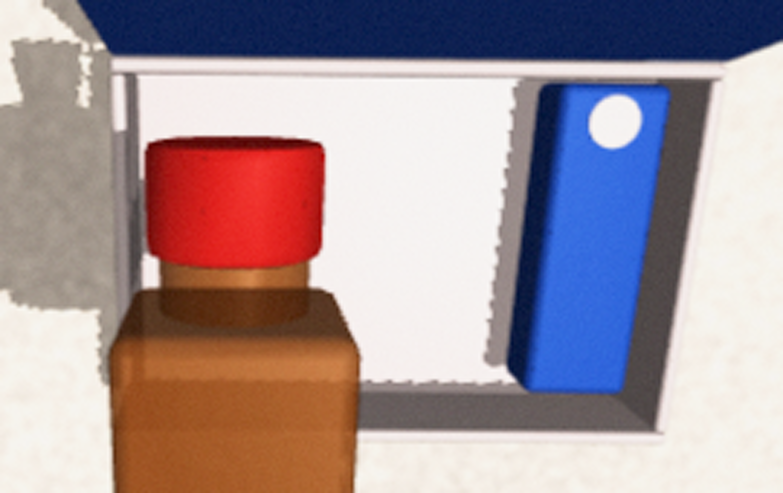

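```bash
python3 -m pendant '[[0,0.25,0.4,0.008,-0.004,0,2.5],[3.5,0,0,0,0,0,2.5],[3.5,0,0,0,0,0,2.5],[3,0,0,0,0,0,2.5],[0,0,0,0,0,0,2.5]]'
python3 - <<'E'
from h import *
report(placeR(), casept(-.024,.057,.010))
f=bot.grab_frame("scene");cv2.imwrite("pics/s8.png",cv2.resize(f["image"][170:380,90:370,::-1],None,fx=2.8,fy=2.8))
E
```

```text
clock: 10.72
eef_pos: [0.4564, -0.2032, 0.1255]
ee_rot: [1.482, 1.569, -0.301]
ft_force: [-0.0, -0.3, -1.5]
gripper_width: 0.392
t 10.72 pos [ 0.4564 -0.2032  0.1255] q [-0.56  0.07  1.99  0.    1.08 -0.35] F [-0.  -0.3 -1.5] grip 3.35
turn rotvec [ 0.005  0.    -0.001] norm deg 0.3 shift now cm [11.55  0.15  0.53] shift after turn cm [11.55  0.17  0.53]
```

View pics/s8.png

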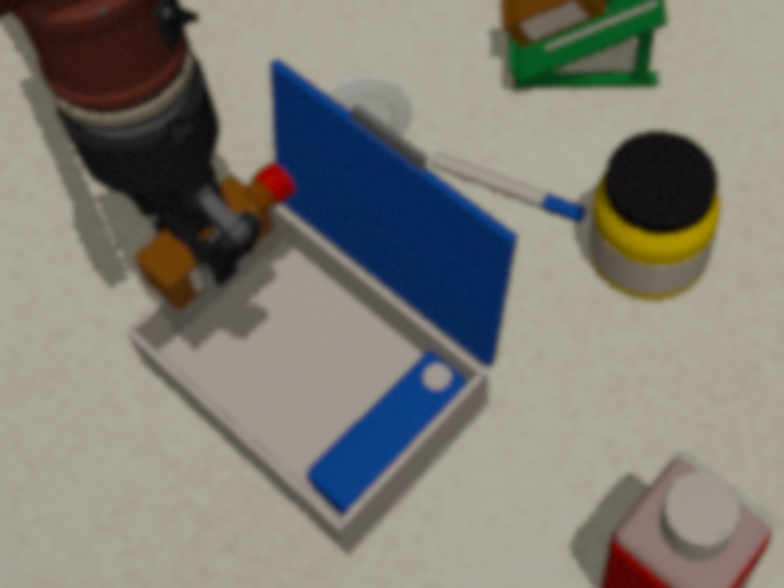

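```bash
python3 -m pendant '[[0,0.15,0.5,0.005,0,0,2.5],[2.2,0,0,0,0,0,2.5],[2.2,0,0,0,0,0,2.5],[2.2,0,0.2,0,0,0,2.5],[1.5,0,0,0,0,0,2.5],[0,0,0,0,0,0,2.5]]'
python3 - <<'E'
from h import *
report(placeR(), casept(-.024,.057,.010))
E
```

```text
clock: 11.52
eef_pos: [0.4679, -0.2183, 0.0561]
ee_rot: [1.223, 1.542, -0.566]
ft_force: [0.1, -0.2, -0.5]
gripper_width: 0.393
t 11.53 pos [ 0.4679 -0.2183  0.0561] q [-0.57  0.2   2.01  0.    0.91 -0.35] F [ 0.1 -0.2 -0.5] grip 3.36
turn rotvec [-0.     0.01  -0.027] norm deg 1.6 shift now cm [ 4.56 -1.4  -0.74] shift after turn cm [ 4.61 -1.27 -0.69]
```

```bash
python3 -m pendant '[[0,-1.3,-0.7,0,0.01,-0.027,2.5],[0.8,0,0,0,0,0,2.5],[0.8,0,0,0,0,0,2.5],[0,0,0,0,0,0,2.5]]'
python3 - <<'E'
from h import *
report(placeR(), casept(-.024,.057,.010))
E
```

```text
clock: 12.02
eef_pos: [0.4579, -0.209, 0.0414]
ee_rot: [1.32, 1.568, -0.469]
ft_force: [-0.1, 0.7, -0.8]
gripper_width: 0.391
t 12.03 pos [ 0.4579 -0.209   0.0414] q [-0.57  0.21  2.02  0.    0.9  -0.35] F [-0.1  0.7 -0.8] grip 3.34
turn rotvec [ 0.     0.001 -0.003] norm deg 0.2 shift now cm [ 3.14 -0.1  -0.  ] shift after turn cm [ 3.14 -0.09 -0.  ]
```

```bash
python3 -m pendant '[[0.8,-0.1,0,0,0,0,2.5],[0.8,0,0,0,0,0,2.5],[0.7,0,0,0,0,0,2.5],[0,0,0,0,0,0,2.5]]'
python3 - <<'E'
from h import *
report(placeR(), casept(-.024,.057,.010))
s=bot.read_state()
f=bot.grab_frame("wrist");cv2.imwrite("pics/w9.png",f["image"][:,:,::-1])
E
```

```text
clock: 12.52
eef_pos: [0.4568, -0.2088, 0.0164]
ee_rot: [1.334, 1.569, -0.455]
ft_force: [-0.3, -0.6, -1.7]
gripper_width: 0.393
t 12.53 pos [ 0.4568 -0.2088  0.0164] q [-0.57  0.26  2.03  0.    0.85 -0.35] F [-0.3 -0.6 -1.7] grip 3.36
turn rotvec [ 0.     0.    -0.002] norm deg 0.1 shift now cm [ 0.64  0.02 -0.  ] shift after turn cm [ 0.64  0.02 -0.  ]
```

View pics/w9.png

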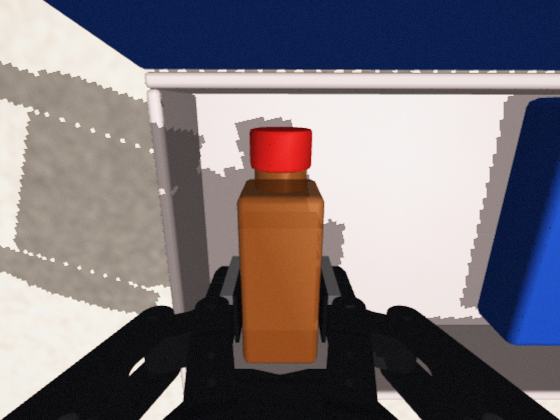

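```bash
python3 -m pendant '[[0.3,0,0,0,0,0,2.5],[0.2,0,0,0,0,0,2.5],[0,0,0,0,0,0,2.5]]'; python3 -m pendant '[[0.12,0,0,0,0,0,2.5],[0,0,0,0,0,0,2.5]]'; python3 -m pendant '[[0.1,0,0,0,0,0,2.5],[0,0,0,0,0,0,2.5]]'
```

```text
clock: 12.95
eef_pos: [0.4576, -0.2093, 0.0119]
ee_rot: [1.273, 1.567, -0.516]
ft_force: [-0.3, 0.6, -0.6]
gripper_width: 0.394
clock: 13.2
eef_pos: [0.4578, -0.2094, 0.0109]
ee_rot: [1.268, 1.566, -0.521]
ft_force: [0.1, -0.2, -0.8]
gripper_width: 0.392
clock: 13.45
eef_pos: [0.4581, -0.2096, 0.0101]
ee_rot: [1.263, 1.566, -0.526]
ft_force: [0.4, 0.7, -0.9]
gripper_width: 0.395
```

```bash
python3 -m pendant '[[0.1,0,0,0,0,0,2.5],[0,0,0,0,0,0,2.5]]'; python3 -m pendant '[[0.1,0,0,0,0,0,2.5],[0,0,0,0,0,0,2.5]]'; python3 - <<'E'
from h import *
report(placeR(), casept(-.024,.057,.010))
E
```

```text
clock: 13.7
eef_pos: [0.4582, -0.2097, 0.0102]
ee_rot: [1.254, 1.566, -0.534]
ft_force: [-0.0, 0.8, -1.5]
gripper_width: 0.391
clock: 13.95
eef_pos: [0.4584, -0.2098, 0.0101]
ee_rot: [1.258, 1.567, -0.53]
ft_force: [-0.2, 1.1, -0.2]
gripper_width: 0.393
t 13.95 pos [ 0.4584 -0.2098  0.0101] q [-0.57  0.27  2.03  0.    0.84 -0.35] F [-0.2  1.1 -0.2] grip 3.36
turn rotvec [ 0.     0.001 -0.004] norm deg 0.2 shift now cm [ 0.01 -0.16 -0.07] shift after turn cm [ 0.01 -0.16 -0.07]
```

```bash
python3 -m pendant '[[0,0,0,0,0,0,3.6],[0,0,0,0,0,0,3.9],[0,0,0,0,0,0,4.2],[0,0,0,0,0,0,4.2],[0,0,0,0,0,0,4.2]]'; python3 -m pendant '[[-1.5,0,0,0,0,0,4.2],[-2,0,0,0,0,0,4.2],[-3,0,0,0,0,0,4.2],[-4,0,0,0,0,0,4.2],[-4,0,0,0,0,0,4.2],[-4,0,0,0,0,0,4.2],[-4,0,0,0,0,0,4.2],[0,0,0,0,0,0,4.2]]'; python3 - <<'E'
from h import *
B=slopeaxes();c=bottle(-.0415,-.019)
report(graspR(), c-.010*B[:,0]-.013*B[:,2]+.12*B[:,2])
f=bot.grab_frame("wrist");cv2.imwrite("pics/w10.png",f["image"][:,:,::-1])
E
```

```text
clock: 14.58
eef_pos: [0.4587, -0.21, 0.0097]
ee_rot: [1.254, 1.566, -0.535]
ft_force: [-0.4, -0.5, 0.2]
gripper_width: 0.493
clock: 15.58
eef_pos: [0.4579, -0.2095, 0.2492]
ee_rot: [1.224, 1.559, -0.565]
ft_force: [-0.4, 0.4, -0.2]
gripper_width: 0.492
t 15.57 pos [ 0.4579 -0.2095  0.2492] q [-0.57 -0.07  1.88  0.    1.32 -0.35] F [-0.4  0.4 -0.2] grip 4.2
turn rotvec [0.826 0.525 0.225] norm deg 57.5 shift now cm [  9.76  -5.49 -31.71] shift after turn cm [ 17.46 -27.26  -9.12]
```

View pics/w10.png

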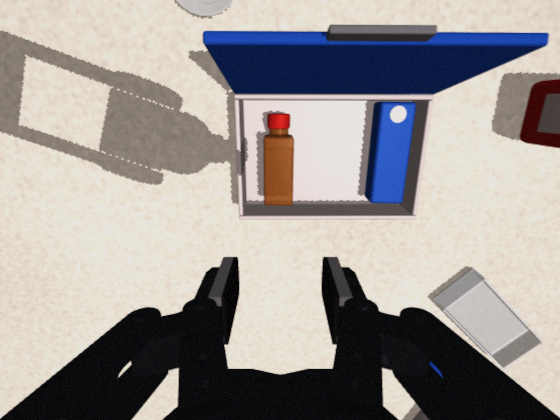

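```bash
python3 -m pendant '[[0,-0.8,-4,0,0,0,4.2],[0,-0.8,-4,0,0,0,4.2],[0,-0.8,-4,0,0,0,8.5],[0,-0.8,-4,0,0,0,8.5],[0,-0.8,-4,0,0,0,8.5],[0,-0.8,-4,0,0,0,8.5],[0,-0.8,-4,0,0,0,8.5],[0,-0.8,-4,0,0,0,8.5],[0,0,0,0.138,0.0875,0.0375,8.5],[0,0,0,0.138,0.0875,0.0375,8.5],[0,0,0,0.138,0.0875,0.0375,8.5],[0,0,0,0.138,0.0875,0.0375,8.5],[0,0,0,0.138,0.0875,0.0375,8.5],[0,0,0,0.138,0.0875,0.0375,8.5],[0,0,0,0,0,0,8.5]]'; python3 - <<'E'
from h import *
B=slopeaxes();c=bottle(-.0415,-.019)
report(graspR(), c-.010*B[:,0]-.013*B[:,2]+.12*B[:,2])
E
```

```text
clock: 17.5
eef_pos: [0.445, 0.1305, 0.2201]
ee_rot: [-3.07, 1.036, 0.543]
ft_force: [-0.7, -1.2, -0.9]
gripper_width: 0.996
t 17.5 pos [0.445  0.1305 0.2201] q [-0.06 -0.48  2.34  0.39  0.87  0.85] F [-0.7 -1.2 -0.9] grip 8.51
turn rotvec [-0.042  0.025  0.017] norm deg 3.0 shift now cm [6.82 3.29 2.09] shift after turn cm [6.81 3.08 2.4 ]
```

```bash
python3 -m pendant '[[0,0,0,-0.042,0.025,0.017,8.5],[2.2,1.1,0.8,0,0,0,8.5],[2.2,1.1,0.8,0,0,0,8.5],[2.2,1.1,0.8,0,0,0,8.5],[0,0,0,0,0,0,8.5]]'; python3 - <<'E'
from h import *
B=slopeaxes();c=bottle(-.0415,-.019)
report(graspR(), c-.010*B[:,0]-.013*B[:,2]+.12*B[:,2])
s=bot.read_state()
f=bot.grab_frame("wrist");cv2.imwrite("pics/w11.png",f["image"][:,:,::-1])
np.savez("w11.npz",R=Rrpy(s["ee_rot"]),p=s["eef_pos"],img=f["image"],K=f["mtx"],Tc=f["tool_from_camera"])
d=np.load("w11.npz");img=f["image"]
n=B[:,2];P0=RO+np.array([0,0,.06])
hsv=cv2.cvtColor(img,cv2.COLOR_RGB2HSV)
am=(hsv[...,0]>5)&(hsv[...,0]<18)&(hsv[...,1]>150)&(hsv[...,2]>50)
for r in (180,200,220):
    x=np.where(am[r,200:400])[0]+200
    if len(x): print(r,[(B.T@(wplane(d,u,r+.5,P0+.034*n,n)-P0)*1000).round(1) for u in (x.min(),x.max()+1)])
E
```

```text
clock: 18.12
eef_pos: [0.4756, 0.1088, 0.1494]
ee_rot: [3.133, 1.017, 0.515]
ft_force: [0.1, 0.1, -0.2]
gripper_width: 0.994
t 18.12 pos [0.4756 0.1088 0.1494] q [-0.12 -0.29  2.36  0.52  0.68  0.58] F [ 0.1  0.1 -0.2] grip 8.49
turn rotvec [0.015 0.006 0.004] norm deg 0.9 shift now cm [-0.03 -0.3   0.01] shift after turn cm [-0.03 -0.3   0.01]
180 [array([ -2. , -26.3,  34. ]), array([ -1.5, -59.4,  34. ])]
200 [array([-17.7, -26.9,  34. ]), array([-17.2, -59.2,  34. ])]
220 [array([-34.1, -26.8,  34. ]), array([-33.6, -59. ,  34. ])]
```

View pics/w11.png

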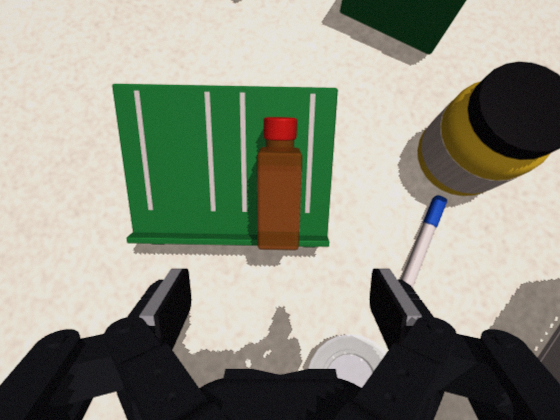

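```bash
python3 -m pendant '[[2,-0.15,0,0.015,0.006,0.004,8.5],[2,0,0.2,0,0,0,8.5],[2,0,0.2,0,0,0,8.5],[1.5,0,0.2,0,0,0,8.5],[0,0,0,0,0,0,8.5]]'; python3 - <<'E'
from h import *
B=slopeaxes();c=bottle(-.043,-.019)
report(graspR(), c-.010*B[:,0]-.013*B[:,2])
E
```

```text
clock: 18.8
eef_pos: [0.5122, 0.1299, 0.0905]
ee_rot: [3.128, 0.999, 0.503]
ft_force: [0.4, -0.0, -0.8]
gripper_width: 0.993
t 18.8 pos [0.5122 0.1299 0.0905] q [-0.05 -0.06  2.32  0.67  0.48  0.46] F [ 0.4 -0.  -0.8] grip 8.48
turn rotvec [ 0.01  -0.012 -0.002] norm deg 0.9 shift now cm [ 4.73 -0.11  0.51] shift after turn cm [ 4.73 -0.1   0.46]
```

```bash
python3 -m pendant '[[1.2,-0.1,0.5,0.01,-0.012,0,8.5],[1.2,0,0.1,0,0,0,8.5],[1.0,0,0.1,0,0,0,8.5],[0,0,0,0,0,0,8.5]]'; python3 - <<'E'
from h import *
B=slopeaxes();c=bottle(-.043,-.019)
report(graspR(), c-.010*B[:,0]-.013*B[:,2])
f=bot.grab_frame("wrist");cv2.imwrite("pics/w12.png",f["image"][:,:,::-1])
E
```

```text
clock: 19.3
eef_pos: [0.5262, 0.1376, 0.0619]
ee_rot: [3.131, 1.004, 0.5]
ft_force: [-0.4, -0.0, 0.6]
gripper_width: 0.995
t 19.3 pos [0.5262 0.1376 0.0619] q [-0.03  0.04  2.29  0.75  0.41  0.39] F [-0.4 -0.   0.6] grip 8.5
turn rotvec [ 0.004 -0.006 -0.004] norm deg 0.5 shift now cm [ 1.45 -0.11  0.31] shift after turn cm [ 1.45 -0.1   0.3 ]
```

View pics/w12.png

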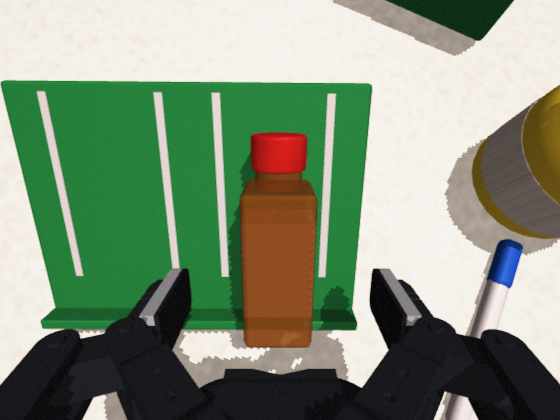

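```bash
python3 -m pendant '[[0.8,-0.1,0.3,0.004,-0.006,-0.004,8.5],[0.6,0,0,0,0,0,8.5],[0,0,0,0,0,0,8.5]]'; python3 - <<'E'
from h import *
B=slopeaxes();c=bottle(-.043,-.019)
report(graspR(), c-.010*B[:,0]-.013*B[:,2])
E
```

```text
clock: 19.73
eef_pos: [0.5309, 0.1409, 0.0485]
ee_rot: [3.14, 1.009, 0.506]
ft_force: [-0.6, -0.0, 0.4]
gripper_width: 0.997
t 19.73 pos [0.5309 0.1409 0.0485] q [-0.02  0.09  2.28  0.79  0.39  0.36] F [-0.6 -0.   0.4] grip 8.51
turn rotvec [-0.    -0.001 -0.001] norm deg 0.1 shift now cm [ 0.02 -0.05  0.06] shift after turn cm [ 0.02 -0.05  0.06]
```

```bash
python3 -m pendant '[[0,0,0,0,0,0,2.5],[0,0,0,0,0,0,2.5],[0,0,0,0,0,0,2.5],[0,0,0,0,0,0,2.5],[0,0,0,0,0,0,2.5],[0,0,0,0,0,0,2.5],[0,0,0,0,0,0,2.5],[0,0,0,0,0,0,2.5]]' 30; python3 -m pendant '[[-1,0,0,0,0,0,2.5],[-2,0,0,0,0,0,2.5],[-3,0,0,0,0,0,2.5],[-4,0,0,0,0,0,2.5],[-4,0,0,0,0,0,2.5],[0,0,0,0,0,0,2.5]]'; python3 - <<'E'
from h import *
report(placeR(), casept(-.024,-.007,.26))
f=bot.grab_frame("wrist");cv2.imwrite("pics/w13.png",f["image"][:,:,::-1])
E
```

```text
clock: 20.72
eef_pos: [0.5308, 0.1409, 0.0487]
ee_rot: [3.14, 1.009, 0.506]
ft_force: [0.2, -0.0, -0.6]
gripper_width: 0.393
clock: 21.48
eef_pos: [0.4616, 0.1027, 0.1712]
ee_rot: [3.137, 1.013, 0.503]
ft_force: [0.4, -0.5, -1.9]
gripper_width: 0.392
t 21.48 pos [0.4616 0.1027 0.1712] q [-0.14 -0.38  2.38  0.49  0.74  0.62] F [ 0.4 -0.5 -1.9] grip 3.35
turn rotvec [-0.822 -0.523 -0.238] norm deg 57.5 shift now cm [-13.16  31.27   4.46] shift after turn cm [-8.88 12.69 30.51]
```

View pics/w13.png

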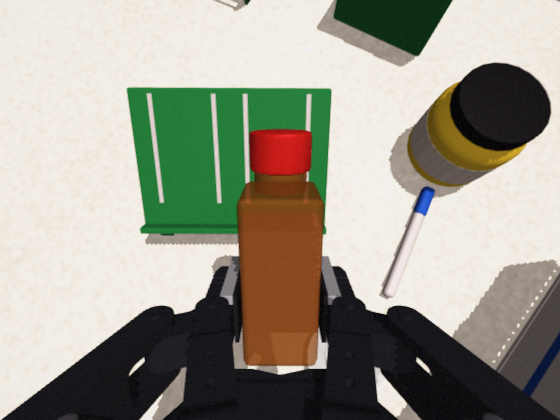

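```bash
python3 -m pendant '[[-1,0,0,-0.137,-0.087,-0.04,2.5],[-1,0,0,-0.137,-0.087,-0.04,2.5],[-1,0,0,-0.137,-0.087,-0.04,2.5],[-1,0,0,-0.137,-0.087,-0.04,2.5],[-1,0,0,-0.137,-0.087,-0.04,2.5],[-1,0,0,-0.137,-0.087,-0.04,2.5],[-2,0,0,0,0,0,2.5],[-2,0,0,0,0,0,2.5],[0,0,0,0,0,0,2.5]]'; python3 - <<'E'
from h import *
report(placeR(), casept(-.024,-.007,.26))
E
```

```text
clock: 22.65
eef_pos: [0.4389, 0.0942, 0.247]
ee_rot: [-1.138, 1.515, -2.895]
ft_force: [-0.1, 0.3, -0.6]
gripper_width: 0.394
t 22.65 pos [0.4389 0.0942 0.247 ] q [ 0.06 -0.15  1.96 -0.01  1.38  0.25] F [-0.1  0.3 -0.6] grip 3.37
turn rotvec [0.032 0.024 0.051] norm deg 3.7 shift now cm [-1.3  13.73 29.67] shift after turn cm [-1.3  14.72 29.18]
```

```bash
python3 -m pendant '[[-1.5,0,0,0.032,0.024,0.051,2.5],[-0.3,1.9,3.8,0,0,0,2.5],[-0.3,1.9,3.8,0,0,0,2.5],[-0.3,1.9,3.8,0,0,0,2.5],[-0.3,1.9,3.8,0,0,0,2.5],[-0.3,1.9,3.8,0,0,0,2.5],[-0.3,1.9,3.8,0,0,0,2.5],[-0.3,1.9,3.8,0,0,0,2.5],[0,0,0,0,0,0,2.5]]'; python3 - <<'E'
from h import *
report(placeR(), casept(-.024,-.007,.23))
E
```

```text
clock: 23.78
eef_pos: [0.5064, -0.1994, 0.2574]
ee_rot: [-1.68, 1.538, 2.816]
ft_force: [0.0, -0.1, -1.2]
gripper_width: 0.394
t 23.77 pos [ 0.5064 -0.1994  0.2574] q [-0.5   0.05  1.76 -0.01  1.37 -0.28] F [ 0.  -0.1 -1.2] grip 3.36
turn rotvec [ 0.002 -0.004  0.032] norm deg 1.9 shift now cm [2.68 1.86 2.  ] shift after turn cm [2.74 1.78 1.98]
```

```bash
python3 -m pendant '[[0,1,1,0.002,-0.004,0.032,2.5],[1.3,0.8,1,0,0,0,2.5],[1.3,0,0,0,0,0,2.5],[0,0,0,0,0,0,2.5]]'; python3 - <<'E'
from h import *
report(placeR(), casept(-.024,-.007,.04))
s=bot.read_state()
f=bot.grab_frame("wrist");cv2.imwrite("pics/w14.png",f["image"][:,:,::-1])
E
```

```text
clock: 24.28
eef_pos: [0.5182, -0.2208, 0.2241]
ee_rot: [-1.984, 1.564, 2.512]
ft_force: [-0.3, -0.4, -0.9]
gripper_width: 0.396
t 24.27 pos [ 0.5182 -0.2208  0.2241] q [-0.53  0.1   1.76  0.    1.29 -0.31] F [-0.3 -0.4 -0.9] grip 3.39
turn rotvec [ 0.002 -0.003  0.006] norm deg 0.4 shift now cm [18.4   0.28  0.2 ] shift after turn cm [18.41  0.16  0.15]
```

View pics/w14.png

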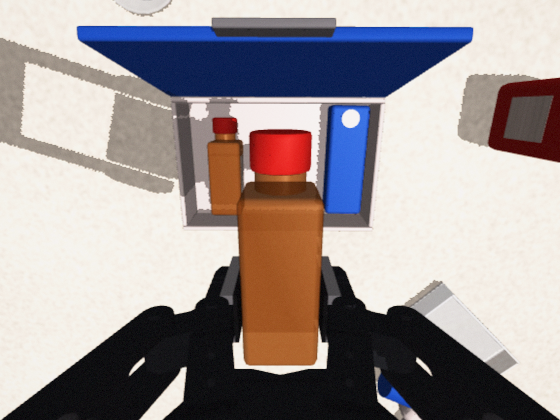

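```bash
python3 -m pendant '[[2.5,0.2,0.15,0.002,-0.003,0.006,2.5],[2.5,0,0,0,0,0,2.5],[2.5,0,0,0,0,0,2.5],[2.5,0,0,0,0,0,2.5],[1.5,0,0,0,0,0,2.5],[0,0,0,0,0,0,2.5]]'; python3 - <<'E'
from h import *
report(placeR(), casept(-.024,-.007,.04))
E
```

```text
clock: 25.08
eef_pos: [0.5239, -0.222, 0.1113]
ee_rot: [1.281, 1.561, -0.504]
ft_force: [-0.8, 0.5, -0.6]
gripper_width: 0.391
t 25.07 pos [ 0.5239 -0.222   0.1113] q [-0.52  0.23  1.85  0.    1.06 -0.31] F [-0.8  0.5 -0.6] grip 3.34
turn rotvec [ 0.004  0.003 -0.01 ] norm deg 0.6 shift now cm [ 7.13 -0.49  0.13] shift after turn cm [ 7.13 -0.42  0.15]
```

```bash
python3 -m pendant '[[1,-0.4,0.15,0.004,0.003,-0.01,2.5],[1.5,0,0,0,0,0,2.5],[1.5,0,0,0,0,0,2.5],[1.2,0,0,0,0,0,2.5],[0,0,0,0,0,0,2.5]]'; python3 - <<'E'
from h import *
report(placeR(), casept(-.024,-.007,.01))
f=bot.grab_frame("wrist");cv2.imwrite("pics/w15.png",f["image"][:,:,::-1])
E
```

```text
clock: 25.7
eef_pos: [0.5212, -0.2237, 0.0581]
ee_rot: [1.263, 1.568, -0.527]
ft_force: [-1.2, -0.5, -0.8]
gripper_width: 0.397
t 25.7 pos [ 0.5212 -0.2237  0.0581] q [-0.53  0.3   1.87  0.    0.97 -0.31] F [-1.2 -0.5 -0.8] grip 3.39
turn rotvec [-0.     0.001 -0.003] norm deg 0.2 shift now cm [ 4.8  -0.21 -0.07] shift after turn cm [ 4.81 -0.19 -0.07]
```

View pics/w15.png

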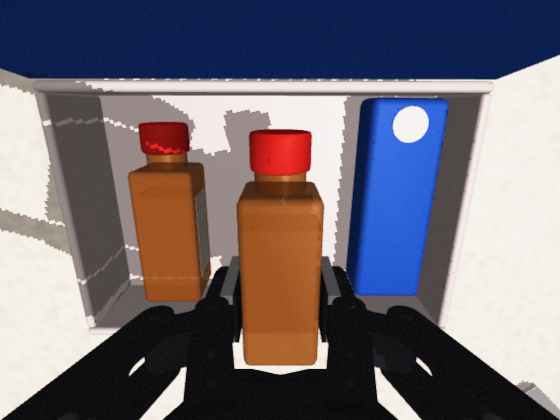

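```bash
python3 -m pendant '[[1,-0.2,-0.1,0,0.001,-0.003,2.5],[1,0,0,0,0,0,2.5],[1,0,0,0,0,0,2.5],[0.8,0,0,0,0,0,2.5],[0.4,0,0,0,0,0,2.5],[0,0,0,0,0,0,2.5]]'; python3 - <<'E'
from h import *
report(placeR(), casept(-.024,-.007,.01))
E
```

```text
clock: 26.5
eef_pos: [0.5206, -0.2229, 0.0144]
ee_rot: [1.292, 1.568, -0.497]
ft_force: [0.7, -0.2, -0.7]
gripper_width: 0.393
t 26.5 pos [ 0.5206 -0.2229  0.0144] q [-0.53  0.37  1.88  0.    0.89 -0.31] F [ 0.7 -0.2 -0.7] grip 3.36
turn rotvec [-0.     0.001 -0.002] norm deg 0.1 shift now cm [ 0.44 -0.12 -0.  ] shift after turn cm [ 0.44 -0.12 -0.  ]
```

```bash
python3 -m pendant '[[0.2,-0.1,0,0,0,0,2.5],[0.15,0,0,0,0,0,2.5],[0,0,0,0,0,0,2.5]]'; python3 -m pendant '[[0.1,0,0,0,0,0,2.5],[0,0,0,0,0,0,2.5]]';python3 -m pendant '[[0.1,0,0,0,0,0,2.5],[0,0,0,0,0,0,2.5]]'; python3 -m pendant '[[0.1,0,0,0,0,0,2.5],[0,0,0,0,0,0,2.5]]'
```

```text
clock: 26.88
eef_pos: [0.5203, -0.2231, 0.0115]
ee_rot: [1.273, 1.567, -0.517]
ft_force: [0.2, -0.0, -1.5]
gripper_width: 0.392
clock: 27.12
eef_pos: [0.5205, -0.2232, 0.0108]
ee_rot: [1.273, 1.566, -0.516]
ft_force: [-0.4, -0.6, -0.5]
gripper_width: 0.397
clock: 27.38
eef_pos: [0.5207, -0.2233, 0.0098]
ee_rot: [1.275, 1.566, -0.514]
ft_force: [-0.0, 0.6, -0.1]
gripper_width: 0.394
clock: 27.62
eef_pos: [0.521, -0.2235, 0.0098]
ee_rot: [1.272, 1.566, -0.517]
ft_force: [0.2, 0.2, -1.3]
gripper_width: 0.394
```

```bash
python3 -m pendant '[[0,0,0,0,0,0,3.6],[0,0,0,0,0,0,3.9],[0,0,0,0,0,0,4.2],[0,0,0,0,0,0,4.2],[0,0,0,0,0,0,4.2]]'; python3 -m pendant '[[-1.5,0,0,0,0,0,4.2],[-2,0,0,0,0,0,4.2],[-3,0,0,0,0,0,4.2],[-4,0,0,0,0,0,4.2],[-4,0,0,0,0,0,4.2],[-4,0,0,0,0,0,4.2],[-4,0,0,0,0,0,4.2],[-4,0,0,0,0,0,0],[0,0,0,0,0,0,0]]'; python3 - <<'E'
from h import *
report(placeR(), casept(.15,0,.30))
s=bot.read_state()
f=bot.grab_frame("wrist");cv2.imwrite("pics/w16.png",f["image"][:,:,::-1])
np.savez("w16.npz",R=Rrpy(s["ee_rot"]),p=s["eef_pos"],img=f["image"],K=f["mtx"],Tc=f["tool_from_camera"])
f=bot.grab_frame("scene");cv2.imwrite("pics/s16.png",cv2.resize(f["image"][170:380,90:370,::-1],None,fx=2.8,fy=2.8))
E
```

```text
clock: 28.25
eef_pos: [0.5212, -0.2236, 0.0096]
ee_rot: [1.269, 1.565, -0.52]
ft_force: [-0.6, 0.0, -0.7]
gripper_width: 0.489
clock: 29.38
eef_pos: [0.5201, -0.2229, 0.2925]
ee_rot: [1.267, 1.556, -0.522]
ft_force: [0.2, 0.3, -0.1]
gripper_width: 0.076
t 29.38 pos [ 0.5201 -0.2229  0.2925] q [-0.53  0.04  1.7   0.    1.39 -0.31] F [ 0.2  0.3 -0.1] grip 0.65
turn rotvec [-0.     0.004 -0.014] norm deg 0.8 shift now cm [ -0.83  -0.76 -17.41] shift after turn cm [ -0.75  -0.77 -17.41]
```

View pics/w16.png

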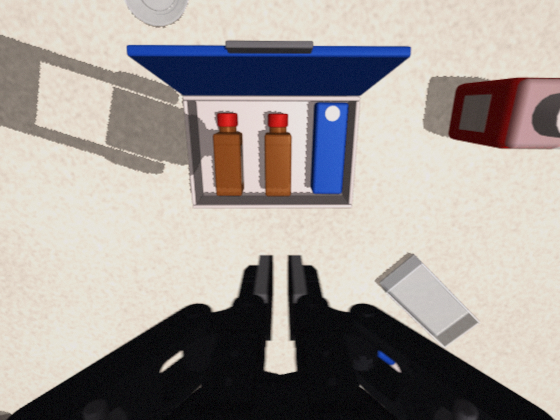

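View pics/s16.png

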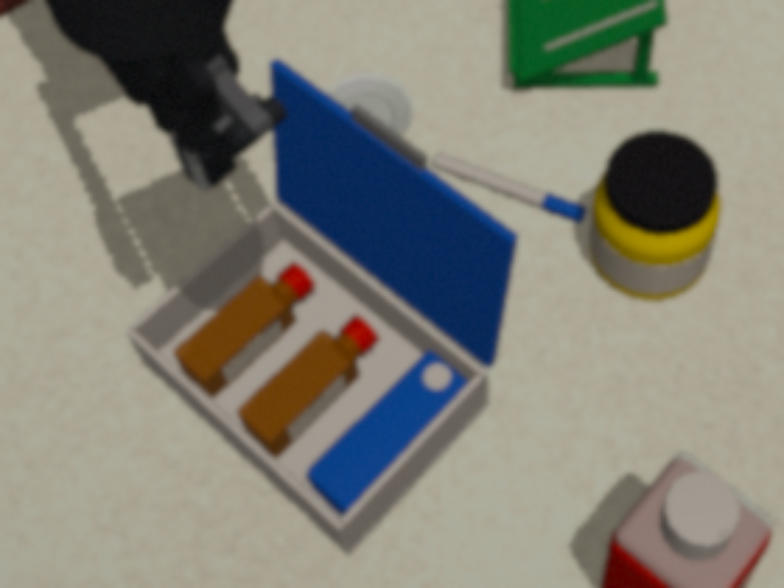

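```bash
python3 -m pendant '[[0,-0.3,-3,0,0.004,-0.014,0],[0,0,-3.5,0,0,0,0],[0,0,-3.5,0,0,0,0],[0,0,-3.5,0,0,0,0],[0,0,-2.5,0,0,0,0],[0,0,0,0,0,0,0]]'; python3 - <<'E'
from h import *
T=bot.grab_frame("top");S=bot.grab_frame("scene")
for a,b in (((346.7,123.6),(274,255)),((321.2,250),(187.7,192.3))):
    X,e=tri(T,a,S,b);print("lid corner case",(caseR().T@(X-CO)*1000).round(1))
report(placeR(), casept(.135,0,.149))
cv2.imwrite("pics/s17.png",cv2.resize(S["image"][120:340,110:390,::-1],None,fx=2.7,fy=2.7))
E
```

```text
clock: 30.22
eef_pos: [0.5427, -0.0585, 0.2735]
ee_rot: [-1.707, 1.537, 2.785]
ft_force: [0.4, -0.0, 0.2]
gripper_width: -0.004
lid corner case [  93.3 -104.7  182.6]
lid corner case [ 94.2 100.  178.6]
t 30.32 pos [ 0.5426 -0.0601  0.2738] q [-0.24  0.04  1.73  0.    1.4  -0.02] F [-0.6  0.2  0. ] grip 0.03
turn rotvec [-0.005 -0.004  0.033] norm deg 1.9 shift now cm [12.46  0.97  0.51] shift after turn cm [12.48  0.55  0.47]
```

View pics/s17.png

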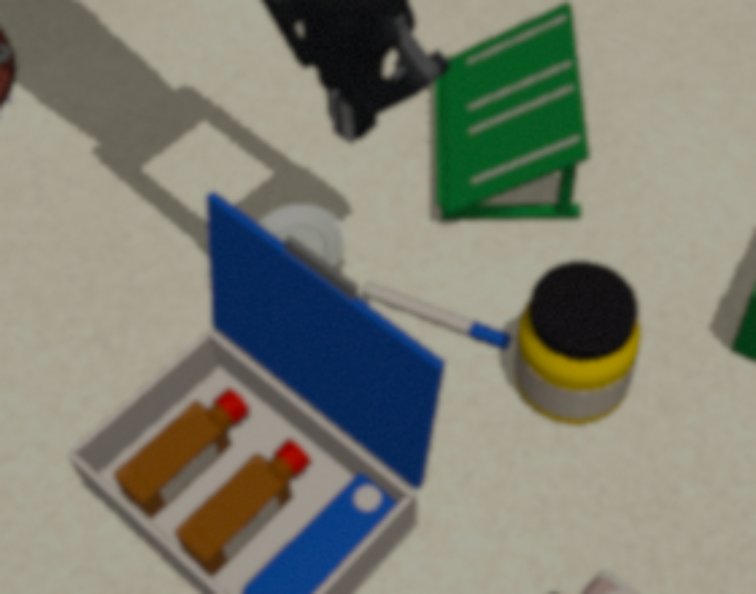

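```bash
python3 -m pendant '[[2,0.5,0.2,-0.005,-0.004,0.033,0],[2.7,0,0,0,0,0,0],[2.7,0,0,0,0,0,0],[2.7,0,0,0,0,0,0],[2,0,0,0,0,0,0],[0,0,0,0,0,0,0]]'; python3 - <<'E'
from h import *
report(placeR(), casept(.115,0,.149))
f=bot.grab_frame("scene");cv2.imwrite("pics/s18.png",cv2.resize(f["image"][120:340,110:390,::-1],None,fx=2.7,fy=2.7))
E
```

```text
clock: 31.08
eef_pos: [0.5437, -0.0708, 0.1467]
ee_rot: [-0.642, 1.566, -2.439]
ft_force: [0.0, -0.0, -0.2]
gripper_width: 0.003
t 31.07 pos [ 0.5437 -0.0708  0.1467] q [-0.26  0.15  1.86 -0.    1.13 -0.03] F [ 0.  -0.  -0.2] grip 0.02
turn rotvec [-0.008  0.003  0.003] norm deg 0.5 shift now cm [-0.22  0.23  1.45] shift after turn cm [-0.23  0.21  1.45]
```

View pics/s18.png

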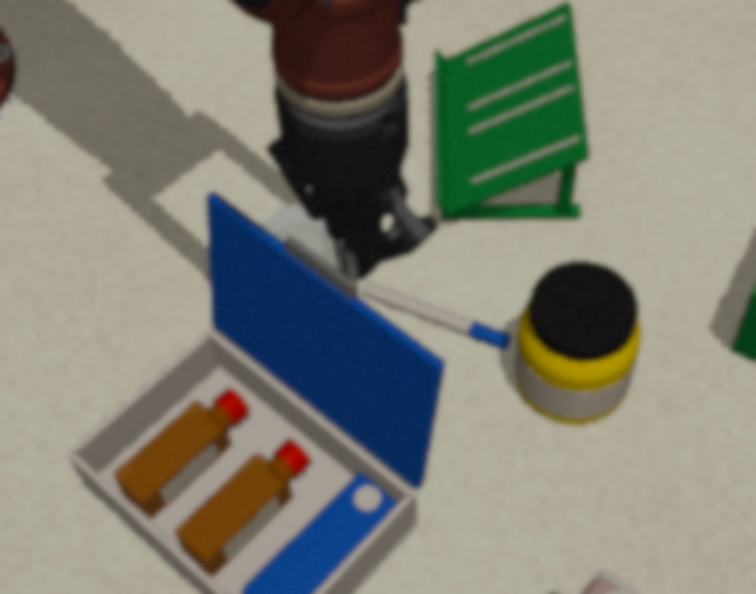

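```bash
python3 -m pendant '[[0,0.2,1.2,-0.008,0.003,0.003,0],[0,0,1.2,0,0,0,0],[0,0,1.2,0,0,0,0],[0,0,1.2,0,0,0,0],[0,0,1.2,0,0,0,0],[0,0,1.2,0,0,0,0],[0,0,0,0,0,0,0]]'; python3 - <<'E'
from h import *
report(placeR(), casept(.050,0,.149))
E
```

```text
clock: 32.0
eef_pos: [0.532, -0.1483, 0.1518]
ee_rot: [1.544, 1.562, -0.246]
ft_force: [-0.2, 0.2, -0.1]
gripper_width: 0.001
t 32.0 pos [ 0.532  -0.1483  0.1518] q [-0.4   0.14  1.86  0.    1.13 -0.18] F [-0.2  0.2 -0.1] grip 0.01
turn rotvec [-0.001  0.    -0.009] norm deg 0.5 shift now cm [ 0.28 -0.32  0.12] shift after turn cm [ 0.28 -0.31  0.12]
```

```bash
python3 -m pendant '[[0.5,-0.3,1.3,0,0,-0.009,0],[1.2,0,1.4,0,0,0,0],[1,0,1.1,0,0,0,0],[1,0,1.1,0,0,0,0],[0,0,0,0,0,0,0]]'; python3 - <<'E'
from h import *
report(placeR(), casept(-.014,0,.0897))
f=bot.grab_frame("scene");cv2.imwrite("pics/s19.png",cv2.resize(f["image"][120:340,110:390,::-1],None,fx=2.7,fy=2.7))
E
```

```text
clock: 32.62
eef_pos: [0.5176, -0.1992, 0.1121]
ee_rot: [-0.332, 1.57, -2.122]
ft_force: [-1.0, -0.6, 0.2]
gripper_width: -0.002
t 32.62 pos [ 0.5176 -0.1992  0.1121] q [-0.49  0.2   1.87 -0.    1.07 -0.27] F [-1.  -0.6  0.2] grip -0.02
turn rotvec [-0.001  0.001  0.   ] norm deg 0.1 shift now cm [ 2.24 -0.01  1.24] shift after turn cm [ 2.24 -0.01  1.25]
```

View pics/s19.png

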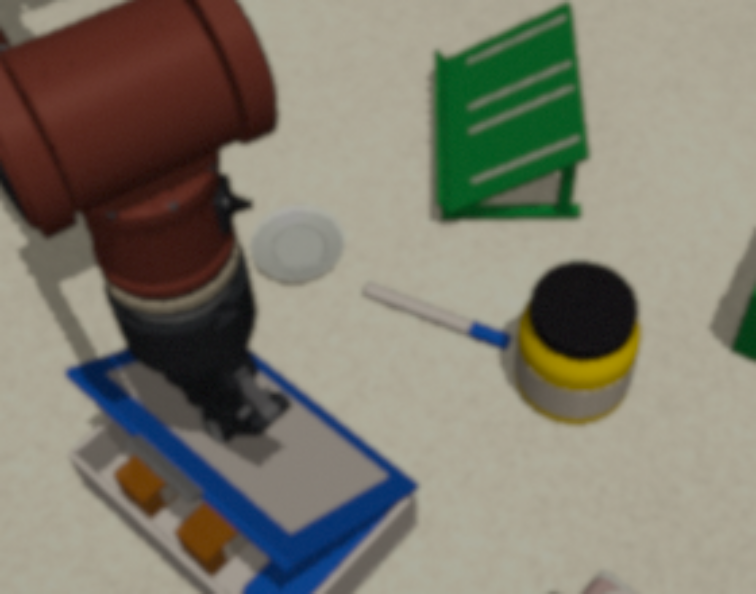

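```bash
python3 -m pendant '[[1.1,0,0.7,0,0,0,0],[1.1,0,0.7,0,0,0,0],[0.9,0,0.5,0,0,0,0],[0.8,0,0.5,0,0,0,0],[0.7,0,0.5,0,0,0,0],[0.3,0,0,0,0,0,0],[0,0,0,0,0,0,0]]'; python3 - <<'E'
from h import *
report(placeR(), casept(-.03,0,.0605))
E
```

```text
clock: 33.55
eef_pos: [0.5118, -0.2291, 0.0606]
ee_rot: [0.77, 1.569, -1.019]
ft_force: [0.3, 1.5, 3.2]
gripper_width: 0.002
t 33.55 pos [ 0.5118 -0.2291  0.0606] q [-0.55  0.29  1.88 -0.    0.97 -0.33] F [0.3 1.5 3.2] grip 0.02
turn rotvec [ 0.     0.001 -0.001] norm deg 0.1 shift now cm [ 0.01 -0.09 -0.2 ] shift after turn cm [ 0.01 -0.09 -0.2 ]
```

Continue pressing gently until the lid seats.

```bash
for i in 1; do :; done; python3 -m pendant '[[0.15,0,0,0,0,0,0],[0,0,0,0,0,0,0]]'; python3 -m pendant '[[0.2,0,0,0,0,0,0],[0,0,0,0,0,0,0]]'; python3 -m pendant '[[0.3,0,0,0,0,0,0],[0.3,0,0,0,0,0,0]]'
```

```text
clock: 33.8
eef_pos: [0.5122, -0.2292, 0.061]
ee_rot: [0.692, 1.569, -1.097]
ft_force: [-0.4, 0.0, -0.3]
gripper_width: -0.002
clock: 34.05
eef_pos: [0.5128, -0.2294, 0.0607]
ee_rot: [0.812, 1.568, -0.976]
ft_force: [0.2, -0.2, -0.6]
gripper_width: -0.004
clock: 34.3
eef_pos: [0.5132, -0.2296, 0.0602]
ee_rot: [-0.412, 1.569, -2.199]
ft_force: [-8.6, 4.4, 22.3]
gripper_width: -0.004
```

```bash
python3 -m pendant '[[-1,0,0,0,0,0,0],[-3,0,0,0,0,0,0],[-4,0,0,0,0,0,0],[-4,0,0,0,0,0,0],[-4,0,0,0,0,0,0],[-4,-4,0,0,0,0,0],[0,-5,0,0,0,0,0],[0,-5,0,0,0,0,0],[0,-5,0,0,0,0,0],[0,-5,0,0,0,0,0],[0,0,0,0,0,0,0]]'; python3 - <<'E'
from h import *
print(bot.read_state()["eef_pos"])
S=bot.grab_frame("scene");T=bot.grab_frame("top");W=bot.grab_frame("wrist")
a=cv2.resize(S["image"][160:400,90:390],(750,600))
cv2.imwrite("pics/s20.png",a[:,:,::-1]);cv2.imwrite("pics/t20.png",T["image"][:,:,::-1])
E
```

```text
clock: 35.67
eef_pos: [0.2735, -0.1765, 0.2641]
ee_rot: [0.472, 1.565, -1.313]
ft_force: [0.1, -0.2, 0.3]
gripper_width: 0.0
[ 0.27348025 -0.17654236  0.26414763]
```

View pics/s20.png

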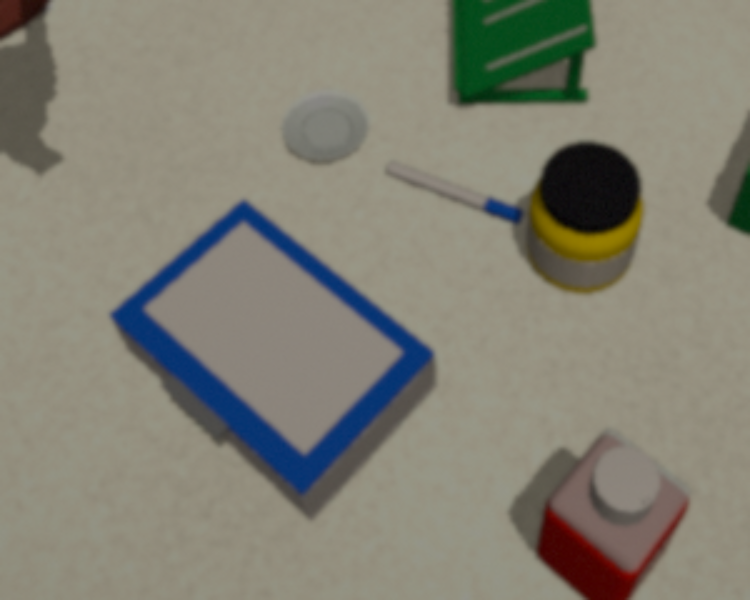

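View pics/t20.png

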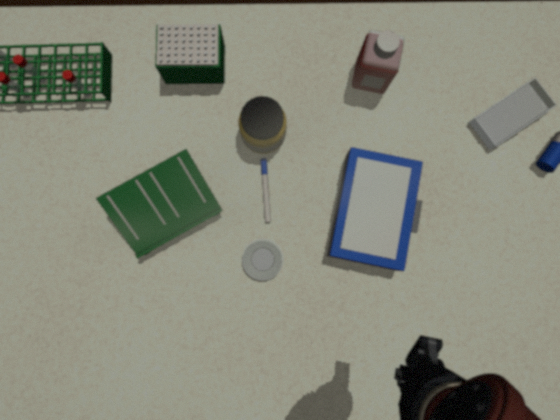

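```bash
python3 - <<'E'
from h import *
T=bot.grab_frame("top");S=bot.grab_frame("scene")
def quad(f,x0,y0,x1,y1):
    hsv=cv2.cvtColor(f["image"],cv2.COLOR_RGB2HSV)
    m=((hsv[...,0]>100)&(hsv[...,0]<130)&(hsv[...,1]>140)&(hsv[...,2]>40)).astype(np.uint8)
    mm=np.zeros_like(m);mm[y0:y1,x0:x1]=m[y0:y1,x0:x1]
    c=max(cv2.findContours(mm,cv2.RETR_EXTERNAL,cv2.CHAIN_APPROX_NONE)[0],key=cv2.contourArea)
    h=cv2.convexHull(c)
    for e in np.linspace(3,15,25):
        q=cv2.approxPolyDP(h,e,True)
        if len(q)<=4:break
    return q[:,0,:].astype(float)
a=quad(T,310,120,450,290);b=quad(S,120,220,280,375)
print(a.tolist(),b.tolist())
for x,y in ((.068,.1025),(.068,-.1025),(-.068,-.1025),(-.068,.1025)):
    P=casept(x,y,.0605)
    i=a[np.argmin(np.linalg.norm(a-proj(T,P),axis=1))];j=b[np.argmin(np.linalg.norm(b-proj(S,P),axis=1))]
    X,e=tri(T,i,S,j);print((x,y),(caseR().T@(X-CO)*1000).round(1),e.round(4))
E
```

```text
[[351.0, 149.0], [420.0, 163.0], [402.0, 269.0], [330.0, 254.0]] [[187.0, 241.0], [261.0, 300.0], [211.0, 356.0], [135.0, 286.0]]
(0.068, 0.1025) [65.  98.  53.5] 0.0002
(0.068, -0.1025) [  63.9 -100.    56.8] 0.0003
(-0.068, -0.1025) [ -66.5 -101.7   51.9] 0.0009
(-0.068, 0.1025) [-66.3  97.9  54.2] 0.0002
```

```bash
python3 -c "
from rig import bot
print(bot.read_state()['clock']); print(bot.close_job())"
```

```text
35.925
the job is handed in; nothing more can be done
None
```

I moved both bottles from the rest onto the case floor beside the brick and shut the lid. I handed the job in at 35.9 s of the 72 s allowed.

- **Bottles:** Each was lowered until its downward travel stopped on the floor at a tool height of about 10 mm, then released. The pictures taken before closing the lid show both lying flat between the brick and the +y wall, with the brick in place. I could not see them again once the lid was shut.
- **Lid:** I pressed it until it stopped with 22 N, at a tool height of 60.2 mm, where the shut lid's top should be 60.5 mm. In the last camera check the free edge (about 53 mm) is no higher than the hinge edge (about 55 mm), so it reads as shut.
- **Bystanders:** In the last top and scene pictures the jar, dish and marker look unmoved. I did not measure their positions.
- **Robot:** It ended clear of everything, about 0.2 m above the bench-side edge of the case and reading no contact force.
- **Check that disagreed:** Triangulating from the top and scene cameras gave case heights 4 to 12 mm too low throughout. For positions I relied on the wrist camera and the known heights, and used that last lid check only to compare its two edges.

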